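# Lock the jig's sliding stop with a quarter-turn thumbscrew

## Robot

A 6-joint arm with a two-finger parallel gripper is mounted at the origin on the work surface. World frame = base frame: x ahead of the robot, y to its left, z up, the work surface at z = 0. Lengths are in m, angles in degrees, forces in N, time in s.
With the tool pointing down it reaches from about 0.4 to 0.925 m from the base axis. Payload 3.4 kg.
Tool frame: the origin (TCP) lies at the very end of the fingers, on their centre line; the grasp point (between the pads) lies 19 mm behind it; z points along the fingers, y is the line along which they close (so a half turn about z gives the same grasp; the last joint's range is limited). The gripper opens to 85 mm and grips with 20 to 120 N. Pads are 22 mm wide; open, the fingers measure 114 mm over their backs; the gripper's body (76 mm by 85 mm) begins 54 mm behind the grasp point. The pads swing forward as they close: fully open they stand 13 mm farther back than shut.
Start: joints at [-70.732, 17.578, 86.31, -0, 76.112, -4.211], TCP at [0.229, -0.527, 0.231] pointing down, gripper open.
Joint ranges: [-179.03, 179.03], [-60, 130.46], [8.19, 133.38], [-81.62, 261.62], [5.75, 156.47], [-153.77, 153.77]. Speed limits (degrees/s): [147.25, 147.25, 180, 180, 180, 180].

## Interface

Orientations are given as [roll, pitch, yaw] about the fixed x, y, z axes, in that order (R = Rz(yaw) Ry(pitch) Rx(roll)).
In Python, from plant import get_obs, snapshot, get_calibration, close_job, boxes_of, tip_of gives the robot as it stands. The module is installed in compiled form; this text tells all that it offers.
- The arm moves only by the shell command python3 -m creep 'ROWS'. ROWS is JSON, a list of rows, each an object of numbers: "hand": the opening, from 0 (shut) to 1 (fully open); "x", "y", "z": the shift along the tool's x, y, z each as a share of 200 mm, from -1 to 1; "ax", "ay", "az": the turn, a rotation vector about the tool's x, y, z each as a share of 2 pi rad, from -1 to 1. A call has exactly 5 rows; each row is the pose to reach, as a shift and turn from the pose commanded when the call began, along the tool's axes at that moment, turning the shorter way round; what a row does not reach only later rows make up. A row lasts 1/10 s, in which the tool goes at most 50 mm and 8.59 degrees, less where a joint would pass 70% of its speed; a pose out of reach is approached as far as the arm can. A call with a number of a shift or a turn outside -1 to 1 is refused whole. A call with a gripper value outside its range is refused whole. The fingers move at their own pace and stop on an object; the grip force is fixed at half the most. Time passes only in rows, so rows that repeat a pose let the fingers close, or fill a call up. It gives the time, the measured TCP pose, the force, the opening and the grip force at its end, in the units of the state.
- get_obs(): the state, without advancing time (a new reading comes with each control period).
- snapshot(name): name is "side" or "top"; returns the picture (384x512x3 uint8, red, green, blue); there is no depth.
- get_calibration(name): a dict with "fx", "fy", "cx", "cy" (pixels), "k1" (the pictures are not rectified: a ray, as slopes to the right and down, at radius r is drawn at 1 + k1 r^2 times it, then the intrinsics apply), "world_from_camera" (4x4, takes a point from camera to world coordinates). Camera axes: x right, y down, z forward; pixel columns grow to the right and rows downward; lengths in m; the calibration is good to about 2 mm. A picture is of the moment at which its call begins. get_calibration takes no time and is no camera call.
- close_job(): hands the job in; it is judged then, once.
Trained networks look in the newest picture that a camera, given by its name, has taken for a name from the list of things; names that differ only in an ending like _2 or _b are one class to them, and where a whole thing is asked for, a point or a joint stands for the part that bears it (a point fixed in the world has none). Each returns a list of dicts, best first, with "confidence" (0 to 1); they miss things now and then, are a little off and sometimes report something else, mostly with a low value. They report only what shows in the picture. A call takes as long as a camera call.
- boxes_of(target, camera): "point" ([column, row] in pixels, amid what is visible of it).
- tip_of(target, camera): "point" ([column, row] in pixels: a listed point, or the origin of a listed thing).
The state is a dict: "t": time; "q": joint angles; "joint_vel": joint speeds; "tau": joint torques, N m; "eef_pos": TCP position; "ee_rot": TCP orientation; "ft_force": force on the tool from outside, world axes, zero at the start; "ft_torque": the same for the moment, N m; "gripper_width": finger opening in m; "grip_force": force on a finger pad.
Only numpy, scipy, OpenCV 4.12 (cv2) and the standard library are available. Lean on these libraries where they do the work, as an engineer would, in place of code of your own. Each camera call takes 0.05 s, during which the arm holds its last target. There are 200 camera calls.

## Task

Lock the sliding stop of the cutting jig: take the flat-disc-headed thumbscrew from the wooden block, put its foot down through the slot in the stop, and slide the stop along, feeling gently, until the hidden slot in the bed below lines up and the foot sinks in. Press the thumbscrew down against its spring, turn it clockwise until it stops (a quarter turn) so that it stays locked through both parts, and let go. Do not force the thumbscrew against the jig (stay below 60 N), and leave the other things where they are.

Things in the scene. Friction and masses are not known exactly. Their poses are not given: they have to be found in the camera images.
- screw: Steel quarter-turn thumbscrew, 55 to 110 g, upright in the block: the only one with a flat upright disc head. Origin: centre of its foot's underside; z up the shank, x along the foot. Upwards: T-foot 20 (x) x 9 (y) x 6 mm high; round shank 8.4 mm thick, 15 long; flange 22 mm wide, 4 thick (21 to 25 mm up); neck 14 x 10; disc head. Half a turn about z changes nothing.
- screw_head (a point): Centre of the thumbscrew's disc head, 46 mm above its foot's underside: a flat disc 30 mm across, 10 mm thick, standing on edge; its flat faces look to the thumbscrew's +y and -y.
- block: Fixed wooden block 190 x 70 x 40 mm with three slots in a row along its x, 60 mm apart, each 23 (x) by 12 mm (y), right through. Origin: centre of its underside. Three fasteners hang in it by their flanges, in any order.
- bed: Fixed aluminium bed of a cutting jig, 110 (x) by 310 mm (y), ends 46 mm high, two side rails 56 mm high along y. Origin: centre of its underside. The stop slides in it along y. Under the stop lies a steel strip 6 mm thick, its top 40 mm above the bench, with the bed's slot in it, 23 (x) by 12 mm (y), chamfered 1 mm.
- bed_mid (a point): The bed's middle, 46 mm above the bench. The bed's slot, covered by the stop, is on the centre line, but its place along y is not measured: from 12 mm towards -y to 20 mm towards +y of this point; find it by feel. Below it is a spring plate, met 13 mm below the stop's top, 1.6 N per mm. Lugs let a foot turn there only clockwise seen from above, a quarter turn.
- stop (a joint): Position (m) of the sliding stop along the bed's y; 0 when its slot is at the bed's middle, range -0.035 to 0.035. Starts parked at -0.034 to -0.024, so the bed's slot lies towards +y. Slides with about 1.5 N of friction.
- stop_slot (a point): Centre of the stop's slot (23 by 12 mm), at its top, 46 mm above the bench; axes as the bed's. The stop: sole plate 84 (x) by 130 (y) by 6 mm, an upright board 46 mm tall across its -y end, 53 mm from here. Depths of the foot's underside below here: on the strip 6 mm; on the spring 13; free to turn from 18; flange on the stop 21; locked and let go 18.
- knobpin: A fastener with a round ball head 22 mm across, standing in the block; not wanted. Leave it alone.
- hexbolt: A short fastener with a low round head 16 mm across, standing in the block; not wanted. Leave it alone.
- hammer: A hammer lying on the bench. Leave it alone.
- jar: A glass jar 66 mm wide, 100 mm tall. Leave it alone.
- tape: A black tape-measure case, 55 x 35 x 50 mm. Leave it alone.
- slab_a: A bark slab offcut 55 x 200 x 22 mm. Leave it alone.
- slab_b: A bark slab offcut 55 x 150 x 22 mm. Leave it alone.
- can: An open steel can 72 mm wide, 90 mm tall. Leave it alone.

How it is judged:
By the outcome, as a careful person would: the job done as asked, in the order asked, and still so for the second after the job is handed in, with the robot touching nothing.
It also fails if it takes over 64 s, if anything falls off the work surface, if the arm or the gripper's body presses on something with over 40 N, if the wrist force passes 120 N, or if a joint passes its speed limit or range.

## Working session

There is one attempt and no reset: what is moved stays moved. The work goes in short steps, Python scripts to look and compute and a shell command to move; the robot and the scene stay as the last step left them, time stands still between calls to the robot, and variables do not carry over. Pictures are saved under pics/ and viewed, at most 10 in all, crops included, and the job is handed in when it is done.

```bash
mkdir -p pics
cat > h.py <<'E'
import numpy as np, cv2
from plant import *
from scipy.spatial.transform import Rotation as R
def ray(cam,p):
    c=get_calibration(cam); d=np.array([(p[0]-c["cx"])/c["fx"],(p[1]-c["cy"])/c["fy"]]); u=d.copy()
    for _ in range(20): u=d/(1+c["k1"]*(u@u))
    T=np.array(c["world_from_camera"]); v=T[:3,:3]@np.array([u[0],u[1],1]); return T[:3,3],v/np.linalg.norm(v)
def onz(cam,p,z):
    o,v=ray(cam,p); return o+v*(z-o[2])/v[2]
def tri(p1,p2,c1="top",c2="side"):
    o1,v1=ray(c1,p1);o2,v2=ray(c2,p2)
    s=np.linalg.lstsq(np.c_[v1,-v2],o2-o1,rcond=None)[0]
    a=o1+s[0]*v1;b=o2+s[1]*v2; return (a+b)/2,np.linalg.norm(a-b)
def proj(cam,P):
    c=get_calibration(cam);T=np.linalg.inv(np.array(c["world_from_camera"]));q=T[:3,:3]@np.array(P)+T[:3,3]
    u=q[:2]/q[2];u=u*(1+c["k1"]*(u@u));return np.array([c["fx"]*u[0]+c["cx"],c["fy"]*u[1]+c["cy"]])
def save(name,img,crop=None,s=1):
    if crop: img=img[crop[1]:crop[3],crop[0]:crop[2]]
    cv2.imwrite("pics/"+name,cv2.resize(img[...,::-1],None,fx=s,fy=s,interpolation=cv2.INTER_CUBIC))
def st():
    o=get_obs(); print("t",round(o["t"],2),"p",np.round(o["eef_pos"],4),"rot",np.round(o["ee_rot"],2),"F",np.round(o["ft_force"],1),"w",round(o["gripper_width"],4),"g",round(o["grip_force"],1)); return o
E
python3 - <<'E'
from h import *
np.set_printoptions(precision=4,suppress=True)
for c in("top","side"):
    im=snapshot(c); np.save(c+"0.npy",im); save(c+"0.png",im,s=1.5)
    k=get_calibration(c);print(c,k["fx"],k["cx"],k["k1"],np.array(k["world_from_camera"]))
    for t in("screw","screw_head","block","bed","stop_slot","bed_mid","knobpin","hexbolt"):
        for f in(tip_of,boxes_of):
            try: print(t,f.__name__,[(np.round(d["point"],1).tolist(),round(d["confidence"],2)) for d in f(t,c)[:2]])
            except Exception as e: print(t,f.__name__,e)
st()
E
```

```text
top 453.28913987581063 264.780071702874 -0.14203983779394105 [[-0.0214 -0.9797  0.1991  0.2957]
 [-0.9994  0.0261  0.0211 -0.025 ]
 [-0.0258 -0.1986 -0.9797  1.3477]
 [ 0.      0.      0.      1.    ]]
screw call [([342.0, 186.9], 0.61)]
screw call [([345.8, 184.5], 0.52)]
screw_head call [([242.8, 195.0], 0.7), ([343.5, 178.2], 0.42)]
screw_head call []
block call [([342.0, 186.1], 0.79)]
block call [([342.3, 186.1], 0.75), ([243.3, 196.2], 0.58)]
bed call [([231.0, 196.9], 0.62)]
bed call [([230.4, 195.8], 0.71)]
stop_slot call [([241.8, 191.7], 0.8)]
stop_slot call [([243.6, 194.4], 0.65)]
bed_mid call [([231.4, 192.8], 0.94)]
bed_mid call [([232.3, 195.0], 0.81)]
knobpin call [([347.6, 200.5], 0.59)]
knobpin call [([352.8, 201.4], 0.64)]
hexbolt call [([336.0, 166.3], 0.5)]
hexbolt call []
side 420.06133406665504 257.4702394334991 0.013037250780664275 [[ 0.9909 -0.0869  0.1031  0.441 ]
 [-0.1346 -0.6797  0.721  -0.8102]
 [ 0.0074 -0.7283 -0.6852  0.8243]
 [ 0.      0.      0.      1.    ]]
screw call [([276.1, 272.6], 0.46)]
screw call [([277.6, 258.5], 0.69)]
screw_head call [([275.4, 257.4], 0.51)]
screw_head call [([279.2, 258.6], 0.44)]
block call [([275.5, 276.7], 0.71)]
block call [([271.4, 272.2], 0.67)]
bed call [([246.5, 182.5], 0.62), ([343.2, 227.6], 0.47)]
bed call [([249.7, 182.6], 0.96), ([251.0, 182.1], 0.63)]
stop_slot call [([245.6, 180.1], 0.58), ([249.7, 168.4], 0.56)]
stop_slot call [([248.2, 184.5], 0.58)]
bed_mid call [([251.7, 171.6], 0.65), ([301.2, 259.9], 0.39)]
bed_mid call [([251.8, 178.7], 0.64)]
knobpin call [([252.7, 279.3], 0.51)]
knobpin call [([254.7, 269.7], 0.53), ([247.9, 182.8], 0.34)]
hexbolt call [([297.9, 255.7], 0.5)]
hexbolt call []
t 1.7 p [ 0.2291 -0.5274  0.2313] rot [-180.      0.     23.48] F [-0.1 -0.5 -0.2] w 0.0854 g 0.0
```

View pics/top0.png

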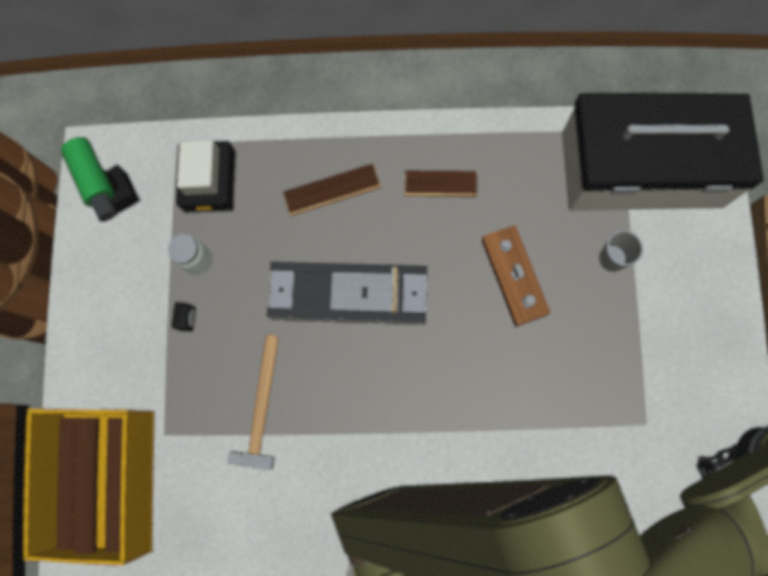

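View pics/side0.png

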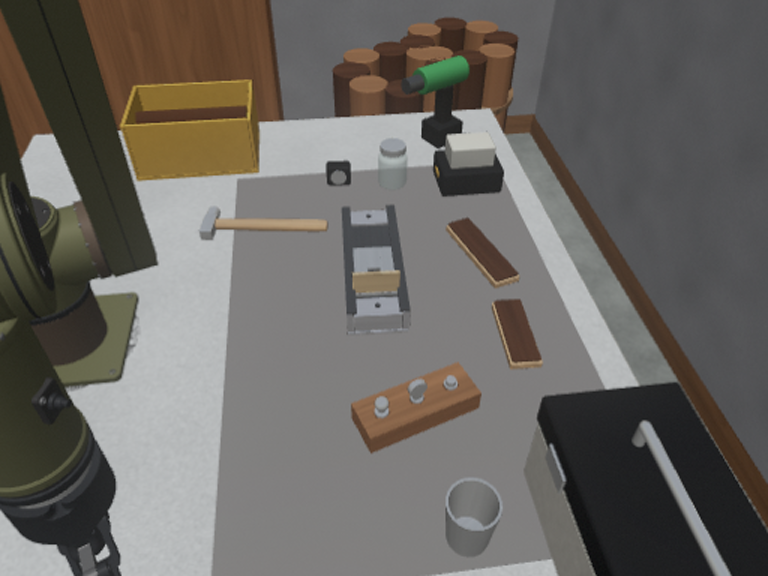

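Run:
```python
from h import *
np.set_printoptions(precision=4,suppress=True)
print("head",tri((343.5,178.2),(275.4,257.4)),"foot/screw",tri((342,186.9),(276.1,272.6)),"block",tri((342,186.1),(275.5,276.7)))
print("bedmid",tri((231.4,192.8),(251.7,171.6)),"slot",tri((241.8,191.7),(245.6,180.1)))
print("knob",tri((352.8,201.4),(254.7,269.7)),"hex",tri((336,166.3),(297.9,255.7)))
a=np.load("top0.npy")[130:260,180:400];b=np.load("side0.npy")[130:310,180:360]
s=3.6
save("crops_t.png",a,s=s);save("crops_s.png",b,s=3.3)
```

```text
head (array([ 0.5733, -0.2261,  0.068 ]), np.float64(0.012858760503215907)) foot/screw (array([ 0.5681, -0.2288,  0.0112]), np.float64(0.004573227834534199)) block (array([ 0.5699, -0.2309, -0.0011]), np.float64(0.0017253574716981463))
bedmid (array([0.5518, 0.1012, 0.0471]), np.float64(0.00449058660563695)) slot (array([0.5421, 0.0696, 0.0478]), np.float64(0.019220259445659638))
knob (array([ 0.5145, -0.2502,  0.0605]), np.float64(0.0042597972754219796)) hex (array([ 0.6234, -0.2098,  0.0423]), np.float64(0.001984036875511342))
```

View crops.

The top view shows the bed along world y, with the stop's slot at about (243,195) and the block rotated. The disc-headed screw is the middle fastener, at top (345,181) and side (278,260). Next I look closer at both.

View pics/crops_t.png

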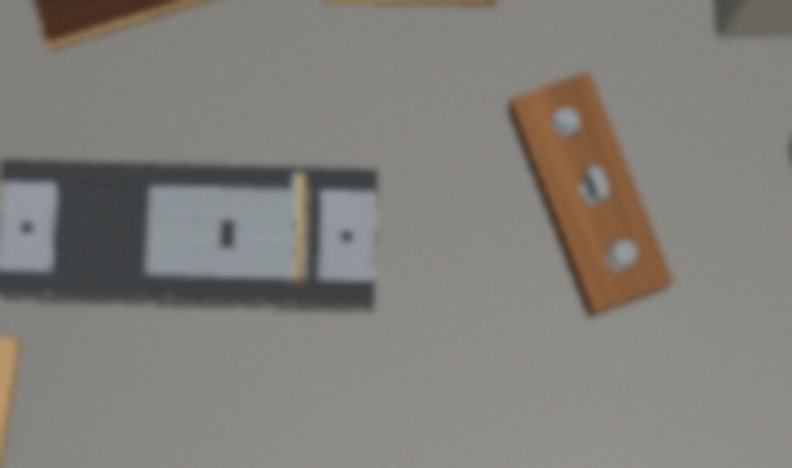

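View pics/crops_s.png

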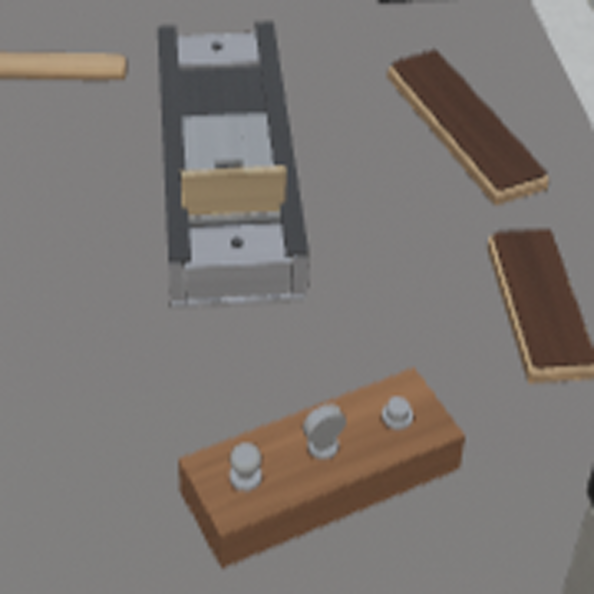

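The top crop confirms the block is turned about 20° and the disc's plane lies along the block's row. The bed's long axis is nearly world y. I fit cuboid silhouettes to masks in both views and take blob centroids for the slot and the head.

Run:
```python
from h import *
from scipy.optimize import minimize
np.set_printoptions(precision=4,suppress=True)
I={c:np.load(c+"0.npy") for c in("top","side")}
def hullmask(pts,shape=(384,512)):
    m=np.zeros(shape,np.uint8);h=cv2.convexHull(np.round(np.array(pts)*16).astype(np.int32).reshape(-1,1,2));cv2.fillConvexPoly(m,h,1,cv2.LINE_8,4);return m
def cub(x,y,a,L,W,z0,z1):
    c,s=np.cos(a),np.sin(a);return [(x+c*u-s*v,y+s*u+c*v,z) for u in(-L/2,L/2) for v in(-W/2,W/2) for z in(z0,z1)]
def fit(masks,x0,L,W,H,tag):
    def cost(p):
        r=0
        for c,m in masks.items():
            k=hullmask([proj(c,q) for q in cub(p[0],p[1],p[2],L,W,0,H)]);r+=1-(k&m).sum()/(k|m).sum()
        return r
    b=min((minimize(cost,np.array(x0)+d,method="Nelder-Mead",options=dict(initial_simplex=np.array(x0)+d+np.vstack([np.zeros(3),np.diag([.012,.012,.08])]),xatol=1e-5,fatol=1e-5)) for d in([0,0,0],[-.006,-.006,-.04],[.005,-.005,.03])),key=lambda r:r.fun)
    print(tag,list(masks),b.x[:2],np.degrees(b.x[2]),b.fun);return b.x
def big(m):
    m=cv2.morphologyEx(m.astype(np.uint8),cv2.MORPH_OPEN,np.ones((2,2)));n,l,s,_=cv2.connectedComponentsWithStats(m);k=1+np.argmax(s[1:,4]);c=cv2.convexHull(cv2.findContours((l==k).astype(np.uint8),0,1)[0][0]);o=np.zeros_like(m);cv2.fillConvexPoly(o,c,1);return o
roi={"top":(300,140,380,230),"side":(225,235,330,305)};mb={}
for c,(x0,y0,x1,y1) in roi.items():
    f=I[c].astype(int);m=np.zeros((384,512),bool);m[y0:y1,x0:x1]=(f[...,0]-f[...,2]>35)[y0:y1,x0:x1];mb[c]=big(m);print(c,mb[c].sum())
for s in(mb,{"top":mb["top"]},{"side":mb["side"]}):
    B=fit(s,[.57,-.23,np.radians(20)],.19,.07,.04,"block")
# bed: dark rails
roi={"top":(170,165,300,225),"side":(220,130,280,225)};md={}
for c,(x0,y0,x1,y1) in roi.items():
    f=I[c].astype(int);m=np.zeros((384,512),bool);m[y0:y1,x0:x1]=(f.max(2)<85)[y0:y1,x0:x1];md[c]=big(m);ys,xs=np.nonzero(md[c]);print(c,md[c].sum(),xs.min(),xs.max(),ys.min(),ys.max())
D=fit({"top":md["top"]},[.55,.1,0],.11,.31,.056,"bed")
fit(md,[.55,.1,0],.11,.31,.056,"bed")
# slot centroid in top / side
for c,(x0,y0,x1,y1) in {"top":(236,186,250,204),"side":(238,170,262,184)}.items():
    g=255-cv2.cvtColor(I[c],cv2.COLOR_RGB2GRAY)[y0:y1,x0:x1].astype(float);w=np.clip(g-g.min()-.35*(g.max()-g.min()),0,None);yy,xx=np.mgrid[y0:y1,x0:x1];p=((w*xx).sum()/w.sum(),(w*yy).sum()/w.sum());print("slot",c,p,onz(c,p,.045))
for c,(x0,y0,x1,y1) in {"top":(336,172,353,190),"side":(268,248,290,272)}.items():
    f=I[c].astype(int);m=(abs(f[...,0]-f[...,2])<22)[y0:y1,x0:x1];yy,xx=np.nonzero(m);p=(xx.mean()+x0,yy.mean()+y0);print("head",c,m.sum(),p,onz(c,p,.065),onz(c,p,.04))
    print("\n".join("".join("#" if v else "." for v in r) for r in m))
```

```text
top 1612
side 2872Traceback (most recent call last):
  File "<stdin>", line 23, in <module>
  File "<stdin>", line 15, in fit
  File "<stdin>", line 15, in <genexpr>
    res = _minimize_neldermead(fun, x0, args, callback, bounds=bounds,
                               **options)
    fsim[j] = func(sim[j])
              ~~~~^^^^^^^^
    fx = function(np.copy(x), *(wrapper_args + args))
  File "<stdin>", line 13, in cost
  File "h.py", line 15, in proj
    c=get_calibration(cam);T=np.linalg.inv(np.array(c["world_from_camera"]));q=T[:3,:3]@np.array(P)+T[:3,3]
ValueError: time passes only in moves, steps and waits
```

```bash
sed -i 's/^def ray/import functools\nget_calibration=functools.lru_cache(None)(get_calibration)\ndef ray/' h.py
cat > m.py <<'E'
from h import *
from scipy.optimize import minimize
np.set_printoptions(precision=4,suppress=True)
I={c:np.load(c+"0.npy") for c in("top","side")}
def hullmask(pts,shape=(384,512)):
    m=np.zeros(shape,np.uint8);h=cv2.convexHull(np.round(np.array(pts)*16).astype(np.int32).reshape(-1,1,2));cv2.fillConvexPoly(m,h,1,cv2.LINE_8,4);return m
def cub(x,y,a,L,W,z0,z1):
    c,s=np.cos(a),np.sin(a);return [(x+c*u-s*v,y+s*u+c*v,z) for u in(-L/2,L/2) for v in(-W/2,W/2) for z in(z0,z1)]
def fit(masks,x0,L,W,H,tag):
    def cost(p):
        r=0
        for c,m in masks.items():
            k=hullmask([proj(c,q) for q in cub(p[0],p[1],p[2],L,W,0,H)]);r+=1-(k&m).sum()/(k|m).sum()
        return r
    b=min((minimize(cost,np.array(x0)+d,method="Nelder-Mead",options=dict(initial_simplex=np.array(x0)+d+np.vstack([np.zeros(3),np.diag([.012,.012,.08])]),xatol=1e-5,fatol=1e-5)) for d in([0,0,0],[-.006,-.006,-.04],[.005,-.005,.03])),key=lambda r:r.fun)
    print(tag,list(masks),b.x[:2],np.degrees(b.x[2]),b.fun);return b.x
def big(m):
    m=cv2.morphologyEx(m.astype(np.uint8),cv2.MORPH_OPEN,np.ones((2,2)));n,l,s,_=cv2.connectedComponentsWithStats(m);k=1+np.argmax(s[1:,4]);c=cv2.convexHull(cv2.findContours((l==k).astype(np.uint8),0,1)[0][0]);o=np.zeros_like(m);cv2.fillConvexPoly(o,c,1);return o
E
python3 - <<'E'
from m import *
roi={"top":(300,140,380,230),"side":(225,235,330,305)};mb={}
for c,(x0,y0,x1,y1) in roi.items():
    f=I[c].astype(int);m=np.zeros((384,512),bool);m[y0:y1,x0:x1]=(f[...,0]-f[...,2]>35)[y0:y1,x0:x1];mb[c]=big(m)
for s in(mb,{"top":mb["top"]},{"side":mb["side"]}):
    B=fit(s,[.57,-.23,np.radians(20)],.19,.07,.04,"block")
roi={"top":(170,165,300,225),"side":(220,130,280,225)};md={}
for c,(x0,y0,x1,y1) in roi.items():
    f=I[c].astype(int);m=np.zeros((384,512),bool);m[y0:y1,x0:x1]=(f.max(2)<85)[y0:y1,x0:x1];md[c]=big(m);ys,xs=np.nonzero(md[c]);print(c,md[c].sum(),xs.min(),xs.max(),ys.min(),ys.max())
fit({"top":md["top"]},[.55,.1,0],.11,.31,.056,"bed")
fit(md,[.55,.1,0],.11,.31,.056,"bed")
for c,(x0,y0,x1,y1) in {"top":(236,186,250,204),"side":(238,170,262,184)}.items():
    g=255-cv2.cvtColor(I[c],cv2.COLOR_RGB2GRAY)[y0:y1,x0:x1].astype(float);w=np.clip(g-g.min()-.35*(g.max()-g.min()),0,None);yy,xx=np.mgrid[y0:y1,x0:x1];p=((w*xx).sum()/w.sum(),(w*yy).sum()/w.sum());print("slot",c,p,onz(c,p,.045))
for c,(x0,y0,x1,y1) in {"top":(336,172,353,190),"side":(268,248,290,272)}.items():
    f=I[c].astype(int);m=(abs(f[...,0]-f[...,2])<22)[y0:y1,x0:x1];yy,xx=np.nonzero(m);p=(xx.mean()+x0,yy.mean()+y0);print("head",c,m.sum(),p,onz(c,p,.065),onz(c,p,.04))
    print("\n".join("".join("#" if v else "." for v in r) for r in m))
E
```

```text
block ['top', 'side'] [ 0.5739 -0.2318] 18.546801360809688 0.13937656726789327
block ['top'] [ 0.5728 -0.2367] 17.518733866678144 0.063335270191749
block ['side'] [ 0.5748 -0.2292] 18.54503591503981 0.030712116098548736
top 3619 179 283 176 215
side 2774 229 273 138 209
bed ['top'] [0.5445 0.1038] -1.5980450914781745 0.14927127409496943
bed ['top', 'side'] [0.5463 0.1135] -3.1546839100793043 0.3671371489068973
slot top (np.float64(242.66363636363636), np.float64(194.5375)) [0.5439 0.0682 0.045 ]
slot side (np.float64(250.55719733079124), np.float64(180.4113441372736)) [0.5464 0.0668 0.045 ]
head top 57 (np.float64(344.57894736842104), np.float64(180.89473684210526)) [ 0.5725 -0.2291  0.065 ] [ 0.5779 -0.2331  0.04  ]
.................
.................
.................
.................
........##.......
.......####......
.......#####.....
......######.....
......#######....
.....########....
.....########....
.....########....
......######.....
.......###.......
.................
.................
.................
.................
head side 228 (np.float64(276.5570175438597), np.float64(256.82456140350877)) [ 0.5702 -0.2239  0.065 ] [ 0.5744 -0.2046  0.04  ]
##################....
################......
##############........
###########...........
########..............
######...######.......
###....########.......
......##########......
.....###########......
.....############.....
....#############.....
....############......
....###########.......
.....##########.......
.....#########........
.....#########........
.....##########.......
.....##########.......
......########........
......########........
........#####.........
......................
......................
......................
```

```bash
cat >> h.py <<'E'
def go(P,yaw):
    o=st(); M=R.from_euler("xyz",o["ee_rot"],degrees=True); d=M.inv().apply(np.array(P)-o["eef_pos"])/.2
    r=(M.inv()*R.from_euler("xyz",[180,0,yaw],degrees=True)).as_rotvec()/(2*np.pi); print("shift",np.round(d,4),"turn",np.round(r,4))
E
python3 -m creep '[{"hand":1,"x":0.25,"y":-0.085},{"hand":1,"x":0.5,"y":-0.17},{"hand":1,"x":0.75,"y":-0.255},{"hand":1,"x":1,"y":-0.34},{"hand":1,"x":1,"y":-0.34}]'
python3 -m creep '[{"hand":1,"x":0.25,"y":-0.085},{"hand":1,"x":0.5,"y":-0.17},{"hand":1,"x":0.75,"y":-0.255},{"hand":1,"x":1,"y":-0.34},{"hand":1,"x":1,"y":-0.34}]'
python3 - <<'E'
from m import *
print(tri((344.6,180),(278.5,259)))
c=np.array([[3,160],[377,170],[374,308]])/3.6+[180,130]
w=[onz("top",p,.056) for p in c];print(w, np.degrees(np.arctan2(*-(w[1]-w[0])[:2])),np.linalg.norm(w[0]-w[1]),np.linalg.norm(w[1]-w[2]))
k=np.array([[512,100],[588,73],[672,285],[592,316]])/3.6+[180,130]
w=[onz("top",p,.04) for p in k];print(np.array(w),np.mean(w,0))
k=np.array([[180,463],[415,370],[464,437],[222,532]])/3.3+[180,130]
w=[onz("side",p,.04) for p in k];print(np.array(w),np.mean(w,0))
go([.573,-.230,.15],-161)
E
```

```text
(array([ 0.5746, -0.2295,  0.0638]), np.float64(0.0016264502380730528))
[array([0.607, 0.25 , 0.056]), array([ 0.59  , -0.0562,  0.056 ]), array([ 0.4772, -0.0504,  0.056 ])] 3.1659077206509 0.30671182129467744 0.11294268092752259
[[ 0.6502 -0.1703  0.04  ]
 [ 0.6718 -0.2349  0.04  ]
 [ 0.4917 -0.2933  0.04  ]
 [ 0.4682 -0.2267  0.04  ]] [ 0.5705 -0.2313  0.04  ]
[[ 0.4729 -0.2305  0.04  ]
 [ 0.6524 -0.1694  0.04  ]
 [ 0.6733 -0.2339  0.04  ]
 [ 0.4951 -0.2896  0.04  ]] [ 0.5734 -0.2309  0.04  ]
t 1.7 p [ 0.2291 -0.5274  0.2313] rot [-180.      0.     23.48] F [-0.1 -0.5 -0.2] w 0.0854 g 0.0
shift [ 2.1698 -0.6787  0.4065] turn [-0.     -0.     -0.4876]$[0]: bad value
$[0]: bad value
```

Triangulated head is at (0.574, -0.230, 0.064), which matches the expected height of 0.065. Block yaw is about 18.5° and bed yaw about -3°. The rows were refused, so I will give every key.

```bash
python3 -m creep '[{"hand":1,"x":0.25,"y":-0.08,"z":0,"ax":0,"ay":0,"az":0},{"hand":1,"x":0.5,"y":-0.16,"z":0,"ax":0,"ay":0,"az":0},{"hand":1,"x":0.75,"y":-0.24,"z":0,"ax":0,"ay":0,"az":0},{"hand":1,"x":1,"y":-0.32,"z":0,"ax":0,"ay":0,"az":0},{"hand":1,"x":1,"y":-0.32,"z":0,"ax":0,"ay":0,"az":0}]'
python3 -m creep '[{"hand":1,"x":0.25,"y":-0.08,"z":0,"ax":0,"ay":0,"az":0},{"hand":1,"x":0.5,"y":-0.16,"z":0,"ax":0,"ay":0,"az":0},{"hand":1,"x":0.75,"y":-0.24,"z":0,"ax":0,"ay":0,"az":0},{"hand":1,"x":1,"y":-0.32,"z":0,"ax":0,"ay":0,"az":0},{"hand":1,"x":1,"y":-0.32,"z":0,"ax":0,"ay":0,"az":0}]'
python3 -c "
from h import *
go([.574,-.230,.15],-161.5)"
```

```text
t: 2.2
eef_pos: [0.3903, -0.3854, 0.2315]
ee_rot: [-180.0, -0.1, 23.7]
ft_force: [-0.1, 0.7, 0.3]
gripper_width: 0.0853
grip_force: 0.0
t: 2.7
eef_pos: [0.5486, -0.2475, 0.2313]
ee_rot: [-180.0, -0.2, 23.7]
ft_force: [-0.6, -0.5, -0.3]
gripper_width: 0.0857
grip_force: 0.0
t 2.7 p [ 0.5486 -0.2475  0.2313] rot [-1.800e+02 -1.500e-01  2.373e+01] F [-0.6 -0.5 -0.3] w 0.0857 g 0.0
shift [ 0.1504 -0.0292  0.4067] turn [ 0.0006 -0.     -0.4855]
```

```bash
python3 -m creep '[{"hand":1,"x":0.05,"y":-0.01,"z":0.1,"ax":0,"ay":0,"az":-0.022},{"hand":1,"x":0.1,"y":-0.02,"z":0.2,"ax":0,"ay":0,"az":-0.044},{"hand":1,"x":0.15,"y":-0.03,"z":0.3,"ax":0,"ay":0,"az":-0.066},{"hand":1,"x":0.15,"y":-0.03,"z":0.4,"ax":0,"ay":0,"az":-0.088},{"hand":1,"x":0.15,"y":-0.03,"z":0.4,"ax":0,"ay":0,"az":-0.11}]'
python3 -m creep '[{"hand":1,"x":0,"y":0,"z":0,"ax":0,"ay":0,"az":-0.023},{"hand":1,"x":0,"y":0,"z":0,"ax":0,"ay":0,"az":-0.046},{"hand":1,"x":0,"y":0,"z":0,"ax":0,"ay":0,"az":-0.069},{"hand":1,"x":0,"y":0,"z":0,"ax":0,"ay":0,"az":-0.092},{"hand":1,"x":0,"y":0,"z":0,"ax":0,"ay":0,"az":-0.115}]'
python3 -m creep '[{"hand":1,"x":0,"y":0,"z":0,"ax":0,"ay":0,"az":-0.023},{"hand":1,"x":0,"y":0,"z":0,"ax":0,"ay":0,"az":-0.046},{"hand":1,"x":0,"y":0,"z":0,"ax":0,"ay":0,"az":-0.069},{"hand":1,"x":0,"y":0,"z":0,"ax":0,"ay":0,"az":-0.092},{"hand":1,"x":0,"y":0,"z":0,"ax":0,"ay":0,"az":-0.115}]'
python3 -m creep '[{"hand":1,"x":0,"y":0,"z":0,"ax":0,"ay":0,"az":-0.023},{"hand":1,"x":0,"y":0,"z":0,"ax":0,"ay":0,"az":-0.046},{"hand":1,"x":0,"y":0,"z":0,"ax":0,"ay":0,"az":-0.069},{"hand":1,"x":0,"y":0,"z":0,"ax":0,"ay":0,"az":-0.092},{"hand":1,"x":0,"y":0,"z":0,"ax":0,"ay":0,"az":-0.115}]'
python3 -m creep '[{"hand":1,"x":0,"y":0,"z":0,"ax":0,"ay":0,"az":-0.01},{"hand":1,"x":0,"y":0,"z":0,"ax":0,"ay":0,"az":-0.02},{"hand":1,"x":0,"y":0,"z":0,"ax":0,"ay":0,"az":-0.02},{"hand":1,"x":0,"y":0,"z":0,"ax":0,"ay":0,"az":-0.02},{"hand":1,"x":0,"y":0,"z":0,"ax":0,"ay":0,"az":-0.02}]' | head -3
python3 -c "
from h import *
print(np.round(get_obs()['q'],1));go([.574,-.230,.046],-161.5)"
```

```text
t: 3.2
eef_pos: [0.5676, -0.2329, 0.1479]
ee_rot: [-179.6, 0.0, 63.4]
ft_force: [-0.1, 0.0, -0.2]
gripper_width: 0.0856
grip_force: 0.0
t: 3.7
eef_pos: [0.5694, -0.2343, 0.1512]
ee_rot: [-180.0, 0.0, 104.8]
ft_force: [0.6, -0.0, 0.6]
gripper_width: 0.0855
grip_force: 0.0
t: 4.2
eef_pos: [0.5694, -0.2343, 0.1513]
ee_rot: [-180.0, -0.0, 146.2]
ft_force: [0.9, 0.2, -0.3]
gripper_width: 0.0856
grip_force: 0.0
t: 4.7
eef_pos: [0.5694, -0.2343, 0.1512]
ee_rot: [-180.0, -0.0, -172.4]
ft_force: [-0.9, -0.2, 0.8]
gripper_width: 0.0852
grip_force: 0.0
t: 5.2
eef_pos: [0.5698, -0.2336, 0.1513]
ee_rot: [-180.0, -0.0, -165.6]
[ -26.2   24.6   87.4   -0.    68.  -130.6]
t 5.2 p [ 0.5698 -0.2336  0.1513] rot [-1.800e+02 -1.000e-02 -1.656e+02] F [ 0.5  0.2 -0.1] w 0.0855 g 0.0
shift [-0.0248  0.0122  0.5265] turn [-0.     -0.     -0.0114]
```

```bash
python3 -m creep '[{"hand":0.6,"x":-0.025,"y":0.012,"z":0.1,"ax":0,"ay":0,"az":-0.011},{"hand":0.6,"x":-0.025,"y":0.012,"z":0.2,"ax":0,"ay":0,"az":-0.011},{"hand":0.6,"x":-0.025,"y":0.012,"z":0.3,"ax":0,"ay":0,"az":-0.011},{"hand":0.6,"x":-0.025,"y":0.012,"z":0.4,"ax":0,"ay":0,"az":-0.011},{"hand":0.6,"x":-0.025,"y":0.012,"z":0.4,"ax":0,"ay":0,"az":-0.011}]'
python3 -c "
from h import *
go([.574,-.230,.046],-161.5)
save('side1.png',snapshot('side'),(215,170,345,310),4.2)"
```

```text
t: 5.7
eef_pos: [0.5721, -0.2286, 0.0685]
ee_rot: [179.8, -0.3, -161.6]
ft_force: [-1.2, 0.5, -0.6]
gripper_width: 0.0512
grip_force: 0.0
t 5.7 p [ 0.5721 -0.2286  0.0685] rot [ 179.76   -0.25 -161.59] F [-1.2  0.5 -0.6] w 0.0512 g 0.0
shift [-0.0074 -0.0099  0.1127] turn [ 0.0007 -0.0007 -0.0003]
```

View pics/side1.png

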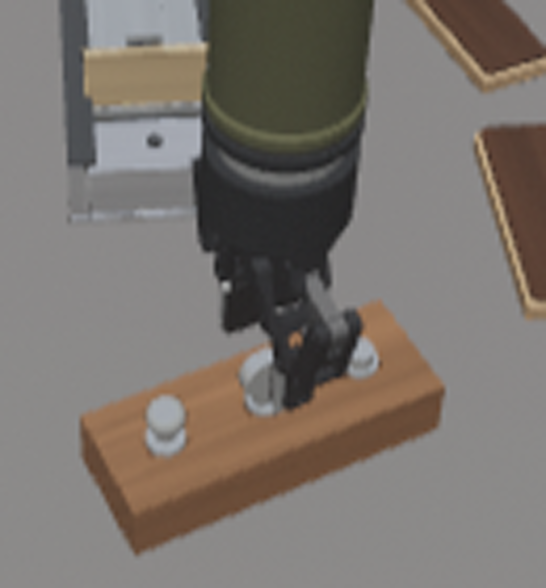

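The crop shows the near finger at crop (297,395) and the disc head at (262,375), with the fingers a little towards the hexbolt. I check that against the projection.

Run:
```python
from h import *
o=get_obs();M=R.from_euler("xyz",o["ee_rot"],degrees=True)
f=lambda P:np.round((proj("side",P)-[215,170])*4.2,0)
for dz in(0,-.005,-.01):
  for y in(-.030,.030):
    for x in(-.011,.011): print(dz,y,x,f(o["eef_pos"]+M.apply([x,y,dz])))
b=R.from_euler("z",18.5,degrees=True)
for h in([.574,-.230,.065],):
    print("disc",f(h),[f(np.array(h)+b.apply(v)) for v in([.015,0,0],[-.015,0,0],[0,0,.015],[0,0,-.015])])
for c in("side","top"):
    snapshot(c)
    print(c,[(np.round(d["point"],1),round(d["confidence"],2)) for d in tip_of("screw_head",c)])
```

```text
0 -0.03 -0.011 [311. 399.]
0 -0.03 0.011 [275. 414.]
0 0.03 -0.011 [258. 320.]
0 0.03 0.011 [222. 333.]
-0.005 -0.03 -0.011 [312. 394.]
-0.005 -0.03 0.011 [275. 408.]
-0.005 0.03 -0.011 [258. 314.]
-0.005 0.03 0.011 [223. 328.]
-0.01 -0.03 -0.011 [312. 388.]
-0.01 -0.03 0.011 [275. 402.]
-0.01 0.03 -0.011 [259. 308.]
-0.01 0.03 0.011 [223. 322.]
disc [267. 373.] [array([292., 363.]), array([243., 383.]), array([269., 355.]), array([266., 390.])]
side [(array([279.5, 256.1]), 0.57)]
top []
```

```bash
python3 -m creep '[{"hand":0.6,"x":0,"y":-0.005,"z":0.03,"ax":0,"ay":0,"az":0},{"hand":0.6,"x":0,"y":-0.005,"z":0.06,"ax":0,"ay":0,"az":0},{"hand":0.6,"x":0,"y":-0.005,"z":0.09,"ax":0,"ay":0,"az":0},{"hand":0.6,"x":0,"y":-0.005,"z":0.11,"ax":0,"ay":0,"az":0},{"hand":0.4,"x":0,"y":-0.005,"z":0.11,"ax":0,"ay":0,"az":0}]'
python3 -m creep '[{"hand":0.3,"x":0,"y":0,"z":0,"ax":0,"ay":0,"az":0},{"hand":0.2,"x":0,"y":0,"z":0,"ax":0,"ay":0,"az":0},{"hand":0.1,"x":0,"y":0,"z":0,"ax":0,"ay":0,"az":0},{"hand":0,"x":0,"y":0,"z":0,"ax":0,"ay":0,"az":0},{"hand":0,"x":0,"y":0,"z":0,"ax":0,"ay":0,"az":0}]'
python3 -m creep '[{"hand":0,"x":0,"y":0,"z":0,"ax":0,"ay":0,"az":0},{"hand":0,"x":0,"y":0,"z":0,"ax":0,"ay":0,"az":0},{"hand":0,"x":0,"y":0,"z":0,"ax":0,"ay":0,"az":0},{"hand":0,"x":0,"y":0,"z":0,"ax":0,"ay":0,"az":0},{"hand":0,"x":0,"y":0,"z":0,"ax":0,"ay":0,"az":0}]'
python3 -c "
from h import *
o=get_obs();print(o['ft_torque']);st()"
```

```text
t: 6.45
eef_pos: [0.5739, -0.2302, 0.0483]
ee_rot: [179.9, -0.1, -161.6]
ft_force: [-0.1, -1.0, 0.1]
gripper_width: 0.0383
grip_force: 0.0
t: 6.95
eef_pos: [0.5748, -0.2306, 0.0496]
ee_rot: [-180.0, 0.0, -161.6]
ft_force: [-0.1, 0.6, 1.3]
gripper_width: 0.0093
grip_force: 58.4
t: 7.45
eef_pos: [0.5748, -0.2306, 0.0496]
ee_rot: [-180.0, 0.0, -161.6]
ft_force: [0.6, 1.5, 4.9]
gripper_width: 0.0091
grip_force: 58.8
[0.15036947 0.17649696 0.04345667]
t 7.45 p [ 0.5748 -0.2306  0.0496] rot [-1.7999e+02  2.0000e-02 -1.6156e+02] F [0.6 1.5 4.9] w 0.0091 g 58.8
```

```bash
python3 -m creep '[{"hand":0,"x":0,"y":0,"z":-0.1,"ax":0,"ay":0,"az":0},{"hand":0,"x":0,"y":0,"z":-0.2,"ax":0,"ay":0,"az":0},{"hand":0,"x":0,"y":0,"z":-0.3,"ax":0,"ay":0,"az":0},{"hand":0,"x":0,"y":0,"z":-0.4,"ax":0,"ay":0,"az":0},{"hand":0,"x":0,"y":0,"z":-0.5,"ax":0,"ay":0,"az":0}]'
python3 -c "
from h import *
go([.545,.0675,.15],177)"
```

```text
t: 7.95
eef_pos: [0.5741, -0.2305, 0.1492]
ee_rot: [180.0, -0.1, -161.6]
ft_force: [0.2, 0.1, -1.1]
gripper_width: 0.0092
grip_force: 58.5
t 7.95 p [ 0.5741 -0.2305  0.1492] rot [ 1.7995e+02 -7.0000e-02 -1.6156e+02] F [ 0.2  0.1 -1.1] w 0.0092 g 58.5
shift [-0.3333  1.4594 -0.0034] turn [ 0.0001 -0.0002  0.0596]
```

```bash
python3 -m creep '[{"hand":0,"x":-0.05,"y":0.2,"z":0,"ax":0,"ay":0,"az":0},{"hand":0,"x":-0.1,"y":0.4,"z":0,"ax":0,"ay":0,"az":0},{"hand":0,"x":-0.15,"y":0.6,"z":0,"ax":0,"ay":0,"az":0},{"hand":0,"x":-0.2,"y":0.8,"z":0,"ax":0,"ay":0,"az":0},{"hand":0,"x":-0.23,"y":1,"z":0,"ax":0,"ay":0,"az":0}]' | head -1
python3 -m creep '[{"hand":0,"x":-0.03,"y":0.15,"z":0,"ax":0,"ay":0,"az":0.02},{"hand":0,"x":-0.06,"y":0.3,"z":0,"ax":0,"ay":0,"az":0.04},{"hand":0,"x":-0.1,"y":0.46,"z":0,"ax":0,"ay":0,"az":0.06},{"hand":0,"x":-0.1,"y":0.46,"z":0,"ax":0,"ay":0,"az":0.06},{"hand":0,"x":-0.1,"y":0.46,"z":0,"ax":0,"ay":0,"az":0.06}]'
python3 - <<'E'
from h import *
go([.545,.0675,.098],177)
a=snapshot("side");t=snapshot("top");np.save("side2.npy",a);np.save("top2.npy",t)
save('side2.png',a,(190,90,310,230),4.2)
for c in("side","top"):
    for n in ("screw","screw_head","stop_slot"): print(c,n,[(np.round(d["point"],1),round(d["confidence"],2)) for d in tip_of(n,c)[:2]])
E
```

```text
t: 8.45
t: 8.95
eef_pos: [0.5444, 0.0678, 0.1487]
ee_rot: [-180.0, -0.1, 177.0]
ft_force: [0.0, -0.0, -0.4]
gripper_width: 0.0092
grip_force: 58.9
t 8.95 p [0.5444 0.0678 0.1487] rot [-1.7996e+02 -5.0000e-02  1.7704e+02] F [ 0.  -0.  -0.4] w 0.0092 g 58.9
shift [-0.0031 -0.0011  0.2537] turn [-0.0001 -0.0001  0.0001]
side screw [(array([251. , 158.6]), 0.6)]
side screw_head [(array([248.1, 144.9]), 0.45)]
side stop_slot [(array([250.3, 181. ]), 0.81)]
top screw [(array([219.8, 124. ]), 0.69), (array([177.5, 267.5]), 0.28)]
top screw_head []
top stop_slot [(array([244.6, 197.3]), 0.84), (array([407.3, 174.2]), 0.54)]
```

View pics/side2.png

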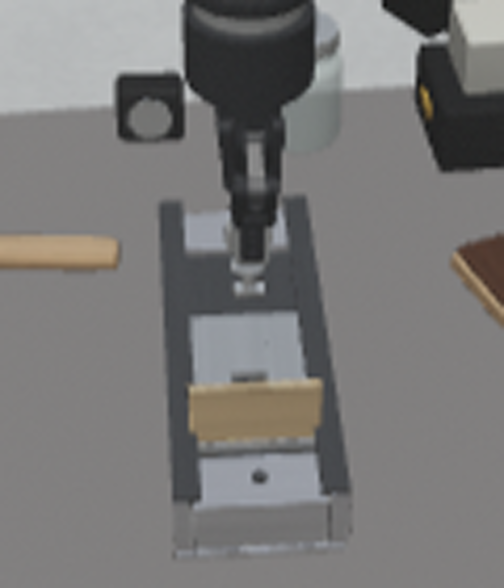

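The side crop shows the foot at about crop (249,290) and the stop's slot at (249,378), nearly in line in x. I refine both numerically.

Run:
```python
from h import *
np.set_printoptions(precision=4,suppress=True)
a=np.load("side2.npy");g=cv2.cvtColor(a,cv2.COLOR_RGB2GRAY).astype(int)
print(g[150:164,240:260]);print("slot");print(g[174:186,238:262])
f=lambda P:proj("side",P)
o=np.array([.5444,.0678,.1181]);Z=R.from_euler("z",-3,degrees=True)
print("foot ends bottom",[f(o+Z.apply([x,y,0])) for x in(-.01,.01) for y in(-.0045,.0045)],"top",[f(o+Z.apply([x,-.0045,.006])) for x in(-.01,.01)])
s=np.array([.545,.0675,.046])
print("slot",[f(s+Z.apply([x,y,0])) for x in(-.0115,.0115) for y in(-.006,.006)])
t=cv2.cvtColor(np.load("top0.npy"),cv2.COLOR_RGB2GRAY).astype(int);print(t[186:204,234:252])
print("slot top",[proj("top",s+Z.apply([x,y,0])) for x in(-.0115,.0115) for y in(-.006,.006)])
```

```text
[[ 94  95  93  92  92  91 107  55  42  46  47  42  46 107  90  87  83  82
   79  74]
 [ 77  77  78  78  79 110 106  66  40  42  42  40  53 108  83  75  75  75
   75  70]
 [ 73  74  74  74  78 139 115  84  77  78  76  77  88  97  76  74  76  75
   74  68]
 [ 74  75  74  74  78 153 141 127 128 127 128 131 118  79  73  75  75  75
   74  71]
 [ 74  74  72  75  76 118 127 136 142 145 138 129 101  73  74  76  76  75
   75  74]
 [ 73  74  74  74  74  77  91 109 122 125 110  94  76  74  74  75  74  74
   74  70]
 [ 73  74  74  73  73  75  74  85 113 111  89  70  68  74  73  75  75  75
   73  68]
 [ 73  72  74  74  74  93 148 132 115 113 107 139 146  73  73  75  75  75
   74  72]
 [ 73  74  74  74  74 101 164 156 125 128 130 163 170  73  73  74  76  75
   74  74]
 [ 73  74  74  74  74  88 140 137 121 119 119 134 139  74  73  75  75  75
   75  74]
 [ 73  74  74  74  74  75 102  95  94  89  85  84  88  75  74  75  75  76
   74  73]
 [ 74  73  74  74  73  76  78  75  76  73  73  72  71  74  74  74  75  74
   74  75]
 [ 73  74  74  75  75  74  74  73  75  75  75  74  75  74  74  74  74  74
   74 
[... 2404 characters left out ...]
130 103  76  72  96 127 145 148 149 150 150 150]
 [147 148 147 148 146 144 131 107  84  80 100 129 143 147 149 148 148 148]
 [145 144 145 146 145 143 134 118 105 105 115 132 143 146 146 147 147 147]
 [143 145 147 146 146 144 141 137 132 132 134 142 146 147 148 146 146 147]
 [145 145 145 145 145 147 146 145 143 144 144 145 147 147 147 147 147 148]
 [146 145 146 146 145 146 147 145 147 147 146 146 146 146 146 149 148 147]
 [147 148 147 146 146 147 148 147 146 147 147 148 146 147 147 147 148 147]
 [147 147 146 147 146 147 147 147 146 145 147 147 146 147 147 147 147 147]]
slot top [array([244.7588, 198.0107]), array([240.6666, 197.9032]), array([245.0688, 190.2949]), array([240.9902, 190.191 ])]
```

The side view puts the foot and slot in line in x to within about 0.5 mm, so only small shifts are needed. I descend to just above the stop and then feel.

```bash
python3 -m creep '[{"hand":0,"x":0,"y":0.003,"z":0.08,"ax":0,"ay":0,"az":0},{"hand":0,"x":0,"y":0.003,"z":0.16,"ax":0,"ay":0,"az":0},{"hand":0,"x":0,"y":0.003,"z":0.24,"ax":0,"ay":0,"az":0},{"hand":0,"x":0,"y":0.003,"z":0.3,"ax":0,"ay":0,"az":0},{"hand":0,"x":0,"y":0.003,"z":0.33,"ax":0,"ay":0,"az":0}]'
python3 -m creep '[{"hand":0,"x":0,"y":0,"z":0.005,"ax":0,"ay":0,"az":0},{"hand":0,"x":0,"y":0,"z":0.01,"ax":0,"ay":0,"az":0},{"hand":0,"x":0,"y":0,"z":0.015,"ax":0,"ay":0,"az":0},{"hand":0,"x":0,"y":0,"z":0.02,"ax":0,"ay":0,"az":0},{"hand":0,"x":0,"y":0,"z":0.025,"ax":0,"ay":0,"az":0}]'
```

```text
t: 9.85
eef_pos: [0.5443, 0.0676, 0.0822]
ee_rot: [-180.0, -0.1, 176.8]
ft_force: [-0.4, -0.3, -0.9]
gripper_width: 0.009
grip_force: 58.9
t: 10.35
eef_pos: [0.5453, 0.068, 0.0787]
ee_rot: [180.0, 0.1, 176.8]
ft_force: [-0.6, -0.9, -0.7]
gripper_width: 0.0089
grip_force: 58.9
```

```bash
python3 -m creep '[{"hand":0,"x":0,"y":-0.005,"z":0.0,"ax":0,"ay":0,"az":0},{"hand":0,"x":0,"y":-0.005,"z":0.005,"ax":0,"ay":0,"az":0},{"hand":0,"x":0,"y":-0.005,"z":0.01,"ax":0,"ay":0,"az":0},{"hand":0,"x":0,"y":-0.005,"z":0.015,"ax":0,"ay":0,"az":0},{"hand":0,"x":0,"y":-0.005,"z":0.015,"ax":0,"ay":0,"az":0}]'
```

```text
t: 10.85
eef_pos: [0.5451, 0.0669, 0.0762]
ee_rot: [180.0, 0.0, 176.8]
ft_force: [-1.8, -1.0, 6.7]
gripper_width: 0.0089
grip_force: 60.2
```

```bash
python3 -m creep '[{"hand":0,"x":0,"y":0,"z":0.0,"ax":0,"ay":0,"az":0},{"hand":0,"x":0,"y":0,"z":0.005,"ax":0,"ay":0,"az":0},{"hand":0,"x":0,"y":0,"z":0.01,"ax":0,"ay":0,"az":0},{"hand":0,"x":0,"y":0,"z":0.01,"ax":0,"ay":0,"az":0},{"hand":0,"x":0,"y":0,"z":0.01,"ax":0,"ay":0,"az":0}]'
```

```text
t: 11.35
eef_pos: [0.5452, 0.0673, 0.0734]
ee_rot: [180.0, 0.0, 176.8]
ft_force: [0.7, 0.3, 0.1]
gripper_width: 0.0092
grip_force: 59.0
```

```bash
python3 -m creep '[{"hand":0,"x":0,"y":0,"z":0.005,"ax":0,"ay":0,"az":0},{"hand":0,"x":0,"y":0,"z":0.01,"ax":0,"ay":0,"az":0},{"hand":0,"x":0,"y":0,"z":0.013,"ax":0,"ay":0,"az":0},{"hand":0,"x":0,"y":0,"z":0.013,"ax":0,"ay":0,"az":0},{"hand":0,"x":0,"y":0,"z":0.013,"ax":0,"ay":0,"az":0}]'
```

```text
t: 11.85
eef_pos: [0.5447, 0.067, 0.0706]
ee_rot: [180.0, -0.0, 176.8]
ft_force: [-0.6, 1.0, 1.0]
gripper_width: 0.0095
grip_force: 59.3
```

```bash
python3 -m creep '[{"hand":0,"x":0,"y":0.01,"z":0.003,"ax":0,"ay":0,"az":0},{"hand":0,"x":0,"y":0.02,"z":0.005,"ax":0,"ay":0,"az":0},{"hand":0,"x":0,"y":0.03,"z":0.005,"ax":0,"ay":0,"az":0},{"hand":0,"x":0,"y":0.04,"z":0.005,"ax":0,"ay":0,"az":0},{"hand":0,"x":0,"y":0.04,"z":0.005,"ax":0,"ay":0,"az":0}]'
```

```text
t: 12.35
eef_pos: [0.5456, 0.0727, 0.0706]
ee_rot: [-179.8, 0.1, 176.9]
ft_force: [-2.1, -6.8, 7.4]
gripper_width: 0.009
grip_force: 60.3
```

```bash
python3 -m creep '[{"hand":0,"x":0,"y":0.006,"z":0,"ax":0,"ay":0,"az":0},{"hand":0,"x":0,"y":0.012,"z":0,"ax":0,"ay":0,"az":0},{"hand":0,"x":0,"y":0.018,"z":0,"ax":0,"ay":0,"az":0},{"hand":0,"x":0,"y":0.024,"z":0,"ax":0,"ay":0,"az":0},{"hand":0,"x":0,"y":0.024,"z":0,"ax":0,"ay":0,"az":0}]'
```

```text
t: 12.85
eef_pos: [0.5459, 0.0772, 0.0706]
ee_rot: [-179.8, 0.1, 176.9]
ft_force: [-1.4, -6.9, 7.8]
gripper_width: 0.0091
grip_force: 60.3
```

```bash
python3 -m creep '[{"hand":0,"x":0,"y":0.005,"z":0,"ax":0,"ay":0,"az":0},{"hand":0,"x":0,"y":0.01,"z":0,"ax":0,"ay":0,"az":0},{"hand":0,"x":0,"y":0.015,"z":0,"ax":0,"ay":0,"az":0},{"hand":0,"x":0,"y":0.015,"z":0,"ax":0,"ay":0,"az":0},{"hand":0,"x":0,"y":0.015,"z":0,"ax":0,"ay":0,"az":0}]'
```

```text
t: 13.35
eef_pos: [0.546, 0.0802, 0.0706]
ee_rot: [-179.8, 0.1, 176.9]
ft_force: [-1.3, -7.4, 8.4]
gripper_width: 0.0092
grip_force: 60.2
```

```bash
python3 -m creep '[{"hand":0,"x":0,"y":0.004,"z":0.003,"ax":0,"ay":0,"az":0},{"hand":0,"x":0,"y":0.008,"z":0.003,"ax":0,"ay":0,"az":0},{"hand":0,"x":0,"y":0.012,"z":0.003,"ax":0,"ay":0,"az":0},{"hand":0,"x":0,"y":0.015,"z":0.003,"ax":0,"ay":0,"az":0},{"hand":0,"x":0,"y":0.015,"z":0.003,"ax":0,"ay":0,"az":0}]'
python3 -m creep '[{"hand":0,"x":0,"y":0.004,"z":0,"ax":0,"ay":0,"az":0},{"hand":0,"x":0,"y":0.008,"z":0,"ax":0,"ay":0,"az":0},{"hand":0,"x":0,"y":0.012,"z":0,"ax":0,"ay":0,"az":0},{"hand":0,"x":0,"y":0.012,"z":0,"ax":0,"ay":0,"az":0},{"hand":0,"x":0,"y":0.012,"z":0,"ax":0,"ay":0,"az":0}]'
```

```text
t: 13.85
eef_pos: [0.5463, 0.0822, 0.0706]
ee_rot: [-179.7, 0.1, 177.0]
ft_force: [-2.9, -9.6, 12.0]
gripper_width: 0.0089
grip_force: 60.8
t: 14.35
eef_pos: [0.5466, 0.0846, 0.0705]
ee_rot: [-179.7, 0.1, 177.0]
ft_force: [-2.7, -8.9, 11.0]
gripper_width: 0.0088
grip_force: 60.8
```

```bash
python3 -m creep '[{"hand":0,"x":0,"y":0.004,"z":0,"ax":0,"ay":0,"az":0},{"hand":0,"x":0,"y":0.008,"z":0,"ax":0,"ay":0,"az":0},{"hand":0,"x":0,"y":0.012,"z":0,"ax":0,"ay":0,"az":0},{"hand":0,"x":0,"y":0.012,"z":0,"ax":0,"ay":0,"az":0},{"hand":0,"x":0,"y":0.012,"z":0,"ax":0,"ay":0,"az":0}]'
python3 -m creep '[{"hand":0,"x":0,"y":0.004,"z":0,"ax":0,"ay":0,"az":0},{"hand":0,"x":0,"y":0.008,"z":0,"ax":0,"ay":0,"az":0},{"hand":0,"x":0,"y":0.012,"z":0,"ax":0,"ay":0,"az":0},{"hand":0,"x":0,"y":0.012,"z":0,"ax":0,"ay":0,"az":0},{"hand":0,"x":0,"y":0.012,"z":0,"ax":0,"ay":0,"az":0}]'
```

```text
t: 14.85
eef_pos: [0.5468, 0.0871, 0.0705]
ee_rot: [-179.7, 0.1, 177.0]
ft_force: [-2.3, -9.4, 12.2]
gripper_width: 0.009
grip_force: 60.8
t: 15.35
eef_pos: [0.547, 0.0895, 0.0705]
ee_rot: [-179.7, 0.1, 177.0]
ft_force: [-1.8, -8.9, 11.9]
gripper_width: 0.0089
grip_force: 60.8
```

```bash
python3 -m creep '[{"hand":0,"x":0,"y":0.004,"z":0,"ax":0,"ay":0,"az":0},{"hand":0,"x":0,"y":0.008,"z":0,"ax":0,"ay":0,"az":0},{"hand":0,"x":0,"y":0.012,"z":0,"ax":0,"ay":0,"az":0},{"hand":0,"x":0,"y":0.012,"z":0,"ax":0,"ay":0,"az":0},{"hand":0,"x":0,"y":0.012,"z":0,"ax":0,"ay":0,"az":0}]'
```

```text
t: 15.85
eef_pos: [0.5471, 0.0919, 0.0706]
ee_rot: [-179.7, 0.1, 177.0]
ft_force: [-1.5, -9.3, 11.5]
gripper_width: 0.0088
grip_force: 60.9
```

```bash
python3 -m creep '[{"hand":0,"x":0,"y":0.004,"z":0,"ax":0,"ay":0,"az":0},{"hand":0,"x":0,"y":0.008,"z":0,"ax":0,"ay":0,"az":0},{"hand":0,"x":0,"y":0.012,"z":0,"ax":0,"ay":0,"az":0},{"hand":0,"x":0,"y":0.012,"z":0,"ax":0,"ay":0,"az":0},{"hand":0,"x":0,"y":0.012,"z":0,"ax":0,"ay":0,"az":0}]'
python3 -m creep '[{"hand":0,"x":0,"y":0.004,"z":0,"ax":0,"ay":0,"az":0},{"hand":0,"x":0,"y":0.008,"z":0,"ax":0,"ay":0,"az":0},{"hand":0,"x":0,"y":0.012,"z":0,"ax":0,"ay":0,"az":0},{"hand":0,"x":0,"y":0.012,"z":0,"ax":0,"ay":0,"az":0},{"hand":0,"x":0,"y":0.012,"z":0,"ax":0,"ay":0,"az":0}]'
```

```text
t: 16.35
eef_pos: [0.5473, 0.0947, 0.0705]
ee_rot: [-179.7, 0.1, 176.9]
ft_force: [-2.6, -8.4, 11.1]
gripper_width: 0.0093
grip_force: 60.9
t: 16.85
eef_pos: [0.5474, 0.0972, 0.0705]
ee_rot: [-179.7, 0.1, 176.9]
ft_force: [-1.4, -8.6, 10.0]
gripper_width: 0.009
grip_force: 60.8
```

```bash
python3 -m creep '[{"hand":0,"x":0,"y":0.004,"z":0,"ax":0,"ay":0,"az":0},{"hand":0,"x":0,"y":0.008,"z":0,"ax":0,"ay":0,"az":0},{"hand":0,"x":0,"y":0.012,"z":0,"ax":0,"ay":0,"az":0},{"hand":0,"x":0,"y":0.012,"z":0,"ax":0,"ay":0,"az":0},{"hand":0,"x":0,"y":0.012,"z":0,"ax":0,"ay":0,"az":0}]'
```

```text
t: 17.35
eef_pos: [0.5469, 0.102, 0.0689]
ee_rot: [-180.0, 0.0, 176.8]
ft_force: [0.4, -2.1, -0.2]
gripper_width: 0.0091
grip_force: 59.1
```

The foot sank: z dropped 1.6 mm and the vertical force vanished. Now I press down.

```bash
python3 -m creep '[{"hand":0,"x":0,"y":0,"z":0.005,"ax":0,"ay":0,"az":0},{"hand":0,"x":0,"y":0,"z":0.01,"ax":0,"ay":0,"az":0},{"hand":0,"x":0,"y":0,"z":0.015,"ax":0,"ay":0,"az":0},{"hand":0,"x":0,"y":0,"z":0.02,"ax":0,"ay":0,"az":0},{"hand":0,"x":0,"y":0,"z":0.02,"ax":0,"ay":0,"az":0}]'
```

```text
t: 17.85
eef_pos: [0.5465, 0.1028, 0.0647]
ee_rot: [180.0, -0.1, 176.8]
ft_force: [0.8, -0.8, -1.7]
gripper_width: 0.0088
grip_force: 58.9
```

```bash
python3 -m creep '[{"hand":0,"x":0,"y":0,"z":0.006,"ax":0,"ay":0,"az":0},{"hand":0,"x":0,"y":0,"z":0.012,"ax":0,"ay":0,"az":0},{"hand":0,"x":0,"y":0,"z":0.018,"ax":0,"ay":0,"az":0},{"hand":0,"x":0,"y":0,"z":0.02,"ax":0,"ay":0,"az":0},{"hand":0,"x":0,"y":0,"z":0.02,"ax":0,"ay":0,"az":0}]'
```

```text
t: 18.35
eef_pos: [0.5468, 0.1027, 0.0613]
ee_rot: [180.0, 0.0, 176.8]
ft_force: [-0.2, 0.6, 2.0]
gripper_width: 0.0088
grip_force: 59.5
```

```bash
python3 -m creep '[{"hand":0,"x":0,"y":0,"z":0.006,"ax":0,"ay":0,"az":0},{"hand":0,"x":0,"y":0,"z":0.012,"ax":0,"ay":0,"az":0},{"hand":0,"x":0,"y":0,"z":0.018,"ax":0,"ay":0,"az":0},{"hand":0,"x":0,"y":0,"z":0.022,"ax":0,"ay":0,"az":0},{"hand":0,"x":0,"y":0,"z":0.022,"ax":0,"ay":0,"az":0}]'
python3 -c "
from h import *
o=get_obs();print(np.round(o['q'],1),np.round(o['ft_torque'],2))"
```

```text
t: 18.85
eef_pos: [0.5469, 0.1027, 0.0574]
ee_rot: [180.0, 0.0, 176.8]
ft_force: [-1.9, 0.7, 10.1]
gripper_width: 0.009
grip_force: 60.4
[  6.3  26.8 100.8   0.   52.4 -80.6] [0.23 0.52 0.02]
```

```bash
python3 -m creep '[{"hand":0,"x":0,"y":0,"z":0.003,"ax":0,"ay":0,"az":0.015},{"hand":0,"x":0,"y":0,"z":0.003,"ax":0,"ay":0,"az":0.03},{"hand":0,"x":0,"y":0,"z":0.003,"ax":0,"ay":0,"az":0.045},{"hand":0,"x":0,"y":0,"z":0.003,"ax":0,"ay":0,"az":0.06},{"hand":0,"x":0,"y":0,"z":0.003,"ax":0,"ay":0,"az":0.06}]'
python3 -c "
from h import *
o=get_obs();print(np.round(o['q'],1),np.round(o['ft_torque'],2))"
```

```text
t: 19.35
eef_pos: [0.5481, 0.1022, 0.0573]
ee_rot: [180.0, 0.2, 155.1]
ft_force: [0.6, -1.1, 8.1]
gripper_width: 0.009
grip_force: 60.4
[ 6.200e+00  2.680e+01  1.008e+02 -1.000e-01  5.220e+01 -5.890e+01] [-0.13  0.18  0.02]
```

```bash
python3 -m creep '[{"hand":0,"x":0,"y":0,"z":0.002,"ax":0,"ay":0,"az":0.015},{"hand":0,"x":0,"y":0,"z":0.002,"ax":0,"ay":0,"az":0.03},{"hand":0,"x":0,"y":0,"z":0.002,"ax":0,"ay":0,"az":0.045},{"hand":0,"x":0,"y":0,"z":0.002,"ax":0,"ay":0,"az":0.06},{"hand":0,"x":0,"y":0,"z":0.002,"ax":0,"ay":0,"az":0.06}]'
python3 -c "
from h import *
o=get_obs();print(np.round(o['q'],1),np.round(o['ft_torque'],2))"
```

```text
t: 19.85
eef_pos: [0.5481, 0.1019, 0.0569]
ee_rot: [179.9, 0.1, 133.5]
ft_force: [-0.8, -1.7, 9.4]
gripper_width: 0.009
grip_force: 60.5
[ 6.200e+00  2.680e+01  1.008e+02 -1.000e-01  5.220e+01 -3.730e+01] [-0.37  0.29 -0.05]
```

```bash
python3 -m creep '[{"hand":0,"x":0,"y":0,"z":0,"ax":0,"ay":0,"az":0.015},{"hand":0,"x":0,"y":0,"z":0,"ax":0,"ay":0,"az":0.03},{"hand":0,"x":0,"y":0,"z":0,"ax":0,"ay":0,"az":0.045},{"hand":0,"x":0,"y":0,"z":0,"ax":0,"ay":0,"az":0.06},{"hand":0,"x":0,"y":0,"z":0,"ax":0,"ay":0,"az":0.06}]'
python3 -c "
from h import *
o=get_obs();print(np.round(o['q'],1),np.round(o['ft_torque'],2))"
```

```text
t: 20.35
eef_pos: [0.548, 0.1018, 0.0569]
ee_rot: [179.9, 0.1, 112.0]
ft_force: [-0.7, -1.5, 9.0]
gripper_width: 0.009
grip_force: 60.5
[ 6.200e+00  2.680e+01  1.008e+02 -1.000e-01  5.220e+01 -1.570e+01] [-0.41  0.22 -0.02]
```

```bash
python3 -m creep '[{"hand":0,"x":0,"y":0,"z":0,"ax":0,"ay":0,"az":0.015},{"hand":0,"x":0,"y":0,"z":0,"ax":0,"ay":0,"az":0.03},{"hand":0,"x":0,"y":0,"z":0,"ax":0,"ay":0,"az":0.045},{"hand":0,"x":0,"y":0,"z":0,"ax":0,"ay":0,"az":0.06},{"hand":0,"x":0,"y":0,"z":0,"ax":0,"ay":0,"az":0.06}]'
python3 -c "
from h import *
o=get_obs();print(np.round(o['q'],1),np.round(o['ft_torque'],2))"
```

```text
t: 20.85
eef_pos: [0.5473, 0.1018, 0.0568]
ee_rot: [179.9, 0.1, 90.3]
ft_force: [-2.9, -2.0, 9.7]
gripper_width: 0.0088
grip_force: 60.7
[ 6.200e+00  2.680e+01  1.009e+02 -1.000e-01  5.220e+01  5.900e+00] [-0.36  0.43 -0.05]
```

```bash
python3 -m creep '[{"hand":0,"x":0,"y":0,"z":0,"ax":0,"ay":0,"az":0.006},{"hand":0,"x":0,"y":0,"z":0,"ax":0,"ay":0,"az":0.012},{"hand":0,"x":0,"y":0,"z":0,"ax":0,"ay":0,"az":0.012},{"hand":0,"x":0,"y":0,"z":0,"ax":0,"ay":0,"az":0.012},{"hand":0,"x":0,"y":0,"z":0,"ax":0,"ay":0,"az":0.012}]'
python3 -c "
from h import *
o=get_obs();print(np.round(o['q'],1),np.round(o['ft_torque'],2))"
```

```text
t: 21.35
eef_pos: [0.5469, 0.1019, 0.0568]
ee_rot: [180.0, 0.0, 86.1]
ft_force: [-2.8, -0.7, 10.5]
gripper_width: 0.0094
grip_force: 60.8
[ 6.200e+00  2.680e+01  1.009e+02 -1.000e-01  5.230e+01  1.010e+01] [-0.27  0.66  0.06]
```

```bash
python3 -m creep '[{"hand":0,"x":0,"y":0,"z":0,"ax":0,"ay":0,"az":0.004},{"hand":0,"x":0,"y":0,"z":0,"ax":0,"ay":0,"az":0.008},{"hand":0,"x":0,"y":0,"z":0,"ax":0,"ay":0,"az":0.01},{"hand":0,"x":0,"y":0,"z":0,"ax":0,"ay":0,"az":0.01},{"hand":0,"x":0,"y":0,"z":0,"ax":0,"ay":0,"az":0.01}]'
python3 -c "
from h import *
o=get_obs();print(np.round(o['q'],1),np.round(o['ft_torque'],2))"
```

```text
t: 21.85
eef_pos: [0.5464, 0.102, 0.0568]
ee_rot: [-180.0, 0.0, 82.6]
ft_force: [-3.8, -1.7, 12.3]
gripper_width: 0.0089
grip_force: 60.8
[ 6.200e+00  2.680e+01  1.009e+02 -1.000e-01  5.230e+01  1.370e+01] [-0.19  0.75  0.09]
```

```bash
python3 -m creep '[{"hand":0,"x":0,"y":0,"z":0,"ax":0,"ay":0,"az":0.004},{"hand":0,"x":0,"y":0,"z":0,"ax":0,"ay":0,"az":0.008},{"hand":0,"x":0,"y":0,"z":0,"ax":0,"ay":0,"az":0.01},{"hand":0,"x":0,"y":0,"z":0,"ax":0,"ay":0,"az":0.01},{"hand":0,"x":0,"y":0,"z":0,"ax":0,"ay":0,"az":0.01}]'
python3 -c "
from h import *
o=get_obs();print(np.round(o['q'],1),np.round(o['ft_torque'],2))"
```

```text
t: 22.35
eef_pos: [0.5459, 0.102, 0.0567]
ee_rot: [-179.9, 0.1, 79.0]
ft_force: [-4.2, -0.9, 12.1]
gripper_width: 0.0088
grip_force: 60.9
[  6.3  26.8 100.9  -0.   52.3  17.3] [-0.14  0.85  0.09]
```

```bash
python3 -m creep '[{"hand":0,"x":0,"y":0,"z":0,"ax":0,"ay":0,"az":0.003},{"hand":0,"x":0,"y":0,"z":0,"ax":0,"ay":0,"az":0.006},{"hand":0,"x":0,"y":0,"z":0,"ax":0,"ay":0,"az":0.008},{"hand":0,"x":0,"y":0,"z":0,"ax":0,"ay":0,"az":0.008},{"hand":0,"x":0,"y":0,"z":0,"ax":0,"ay":0,"az":0.008}]'
python3 -c "
from h import *
o=get_obs();print(np.round(o['q'],1),np.round(o['ft_torque'],2))
a=snapshot('side');save('side3.png',a,(205,120,295,210),6)"
```

```text
t: 22.85
eef_pos: [0.5456, 0.1021, 0.0567]
ee_rot: [-179.9, 0.1, 76.1]
ft_force: [-5.2, -0.5, 12.4]
gripper_width: 0.0089
grip_force: 61.0
[  6.3  26.8 100.9  -0.   52.4  20.2] [-0.08  1.05  0.08]
```

View pics/side3.png

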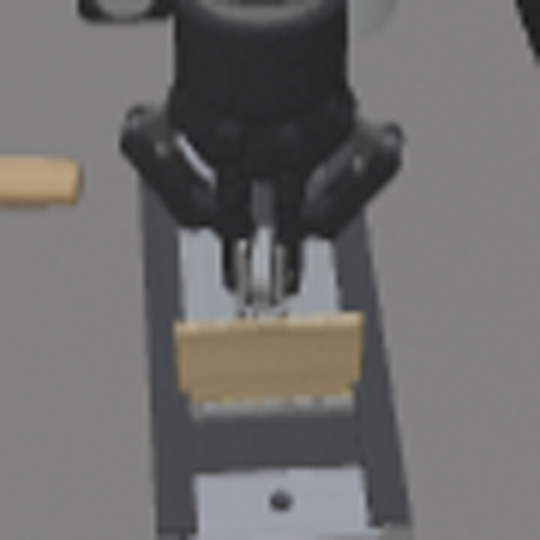

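The side crop shows the disc now edge-on to the camera, with the gripper centred over it at about (262,260). Drift and Fx of -5 N mean one lug touches off-centre. I centre in x, back off to about 87°, and feel for the true stop.

```bash
python3 -m creep '[{"hand":0,"x":-0.001,"y":-0.004,"z":0,"ax":0,"ay":0,"az":-0.01},{"hand":0,"x":-0.002,"y":-0.008,"z":0,"ax":0,"ay":0,"az":-0.02},{"hand":0,"x":-0.003,"y":-0.012,"z":0,"ax":0,"ay":0,"az":-0.03},{"hand":0,"x":-0.003,"y":-0.014,"z":0,"ax":0,"ay":0,"az":-0.03},{"hand":0,"x":-0.003,"y":-0.014,"z":0,"ax":0,"ay":0,"az":-0.03}]'
python3 -c "
from h import *
o=get_obs();print(np.round(o['ft_torque'],2))"
```

```text
t: 23.4
eef_pos: [0.5461, 0.1019, 0.057]
ee_rot: [179.7, 0.0, 86.9]
ft_force: [0.0, -2.7, 7.7]
gripper_width: 0.0089
grip_force: 60.3
[-0.46 -0.02 -0.04]
```

```bash
python3 -m creep '[{"hand":0,"x":0,"y":0,"z":0,"ax":0,"ay":0,"az":0.003},{"hand":0,"x":0,"y":0,"z":0,"ax":0,"ay":0,"az":0.006},{"hand":0,"x":0,"y":0,"z":0,"ax":0,"ay":0,"az":0.01},{"hand":0,"x":0,"y":0,"z":0,"ax":0,"ay":0,"az":0.01},{"hand":0,"x":0,"y":0,"z":0,"ax":0,"ay":0,"az":0.01}]'
python3 -c "
from h import *
o=get_obs();print(np.round(o['ft_torque'],2))"
```

```text
t: 23.9
eef_pos: [0.5458, 0.1019, 0.057]
ee_rot: [179.8, 0.0, 83.3]
ft_force: [-0.4, -1.3, 9.1]
gripper_width: 0.0093
grip_force: 60.4
[-0.39  0.09 -0.01]
```

```bash
python3 -m creep '[{"hand":0,"x":-0.001,"y":-0.007,"z":0,"ax":0,"ay":0,"az":0.004},{"hand":0,"x":-0.001,"y":-0.007,"z":0,"ax":0,"ay":0,"az":0.008},{"hand":0,"x":-0.001,"y":-0.007,"z":0,"ax":0,"ay":0,"az":0.012},{"hand":0,"x":-0.001,"y":-0.007,"z":0,"ax":0,"ay":0,"az":0.012},{"hand":0,"x":-0.001,"y":-0.007,"z":0,"ax":0,"ay":0,"az":0.012}]'
python3 -c "
from h import *
o=get_obs();print(np.round(o['ft_torque'],2))"
```

```text
t: 24.4
eef_pos: [0.5452, 0.102, 0.0572]
ee_rot: [179.7, -0.0, 78.9]
ft_force: [1.9, -2.8, 8.6]
gripper_width: 0.009
grip_force: 60.4
[-0.33 -0.18 -0.02]
```

```bash
python3 -m creep '[{"hand":0,"x":0,"y":0,"z":0,"ax":0,"ay":0,"az":0.004},{"hand":0,"x":0,"y":0,"z":0,"ax":0,"ay":0,"az":0.008},{"hand":0,"x":0,"y":0,"z":0,"ax":0,"ay":0,"az":0.012},{"hand":0,"x":0,"y":0,"z":0,"ax":0,"ay":0,"az":0.012},{"hand":0,"x":0,"y":0,"z":0,"ax":0,"ay":0,"az":0.012}]'
python3 -c "
from h import *
o=get_obs();print(np.round(o['ft_torque'],2))"
```

```text
t: 24.9
eef_pos: [0.5447, 0.1021, 0.0571]
ee_rot: [179.7, -0.0, 74.6]
ft_force: [0.2, -1.1, 9.7]
gripper_width: 0.0091
grip_force: 60.5
[-0.26  0.03  0.06]
```

```bash
python3 -m creep '[{"hand":0,"x":0,"y":-0.002,"z":0,"ax":0,"ay":0,"az":0.004},{"hand":0,"x":0,"y":-0.002,"z":0,"ax":0,"ay":0,"az":0.008},{"hand":0,"x":0,"y":-0.002,"z":0,"ax":0,"ay":0,"az":0.012},{"hand":0,"x":0,"y":-0.002,"z":0,"ax":0,"ay":0,"az":0.012},{"hand":0,"x":0,"y":-0.002,"z":0,"ax":0,"ay":0,"az":0.012}]'
python3 -c "
from h import *
o=get_obs();print(np.round(o['ft_torque'],2))"
```

```text
t: 25.4
eef_pos: [0.5441, 0.1022, 0.0571]
ee_rot: [179.8, -0.0, 70.3]
ft_force: [-0.2, -1.8, 9.2]
gripper_width: 0.0088
grip_force: 60.6
[-0.31  0.1   0.09]
```

```bash
python3 -m creep '[{"hand":0,"x":0,"y":-0.002,"z":0,"ax":0,"ay":0,"az":0.004},{"hand":0,"x":0,"y":-0.002,"z":0,"ax":0,"ay":0,"az":0.008},{"hand":0,"x":0,"y":-0.002,"z":0,"ax":0,"ay":0,"az":0.012},{"hand":0,"x":0,"y":-0.002,"z":0,"ax":0,"ay":0,"az":0.012},{"hand":0,"x":0,"y":-0.002,"z":0,"ax":0,"ay":0,"az":0.012}]'
python3 -c "
from h import *
o=get_obs();print(np.round(o['ft_torque'],2))"
```

```text
t: 25.9
eef_pos: [0.5435, 0.1022, 0.0571]
ee_rot: [179.8, -0.0, 66.0]
ft_force: [-0.7, -1.1, 8.8]
gripper_width: 0.0088
grip_force: 60.6
[-0.25  0.18  0.03]
```

Rotation has gone past 90° without a hard stop, at low torque. I let go here and look at the disc's actual angle.

```bash
python3 -m creep '[{"hand":0.1,"x":0,"y":0,"z":-0.004,"ax":0,"ay":0,"az":0},{"hand":0.2,"x":0,"y":0,"z":-0.006,"ax":0,"ay":0,"az":0},{"hand":0.35,"x":0,"y":0,"z":-0.006,"ax":0,"ay":0,"az":0},{"hand":0.35,"x":0,"y":0,"z":-0.006,"ax":0,"ay":0,"az":0},{"hand":0.35,"x":0,"y":0,"z":-0.006,"ax":0,"ay":0,"az":0}]'
python3 -m creep '[{"hand":0.35,"x":0,"y":0,"z":-0.1,"ax":0,"ay":0,"az":0},{"hand":0.35,"x":0,"y":0,"z":-0.2,"ax":0,"ay":0,"az":0},{"hand":0.35,"x":0,"y":0,"z":-0.3,"ax":0,"ay":0,"az":0},{"hand":0.35,"x":0,"y":0,"z":-0.4,"ax":0,"ay":0,"az":0},{"hand":0.35,"x":0,"y":0,"z":-0.4,"ax":0,"ay":0,"az":0}]'
python3 - <<'E'
from h import *
a=snapshot('side');np.save("side4.npy",a);save('side4.png',a,(220,140,280,200),9)
for n in("screw","screw_head","stop_slot"): print(n,[(np.round(d["point"],1),round(d["confidence"],2)) for d in tip_of(n,"side")[:2]])
E
```

```text
t: 26.4
eef_pos: [0.5414, 0.1028, 0.0565]
ee_rot: [-180.0, 0.0, 66.0]
ft_force: [0.5, 0.3, -0.5]
gripper_width: 0.0297
grip_force: 0.0
t: 26.9
eef_pos: [0.5438, 0.1031, 0.1393]
ee_rot: [179.7, -0.2, 66.0]
ft_force: [1.1, 1.4, -0.3]
gripper_width: 0.0297
grip_force: 0.0
screw [(array([250.8, 173.8]), 0.57)]
screw_head [(array([247.3, 163.5]), 0.53)]
stop_slot [(array([244.8, 174.4]), 0.96), (array([250.3, 282. ]), 0.54)]
```

View pics/side4.png

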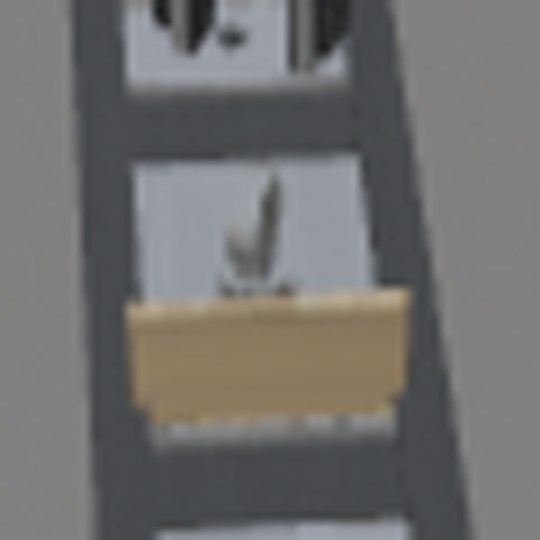

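The side crop shows the disc still standing locked in the stop. Its broad face is partly visible, with rim at (235,245) and face at (268,220), so it really is near 66°, past the quarter turn. I clear the gripper and measure the disc in both views.

```bash
python3 -m creep '[{"hand":0.35,"x":0.15,"y":-0.07,"z":-0.05,"ax":0,"ay":0,"az":0},{"hand":0.35,"x":0.3,"y":-0.14,"z":-0.05,"ax":0,"ay":0,"az":0},{"hand":0.35,"x":0.45,"y":-0.2,"z":-0.05,"ax":0,"ay":0,"az":0},{"hand":0.35,"x":0.55,"y":-0.24,"z":-0.05,"ax":0,"ay":0,"az":0},{"hand":0.35,"x":0.55,"y":-0.24,"z":-0.05,"ax":0,"ay":0,"az":0}]' | head -2
python3 - <<'E'
from h import *
np.set_printoptions(linewidth=200,precision=4,suppress=True)
a=snapshot('side');t=snapshot('top');np.save("side5.npy",a);np.save("top5.npy",t)
A=cv2.resize(a[150:185,228:272],None,fx=9,fy=9,interpolation=cv2.INTER_CUBIC);T=cv2.resize(t[172:217,208:252],None,fx=9,fy=9,interpolation=cv2.INTER_CUBIC)
H=max(A.shape[0],T.shape[0]);P=[cv2.copyMakeBorder(q,0,H-q.shape[0],0,4,0) for q in(T,A)]
save("both5.png",np.hstack(P))
for n in("screw","screw_head"):
  p={}
  for c in("top","side"): p[c]=[d for d in tip_of(n,c)][:1]
  print(n,[(np.round(d[0]["point"],1),round(d[0]["confidence"],2)) if d else None for d in p.values()])
Z=R.from_euler("z",-3,degrees=True)
for yaw in(66,87):
  d=R.from_euler("z",yaw,degrees=True)
  h=np.array([.5445,.103,.074])
  print(yaw,[np.round((proj("top",h+d.apply(v))-[208,172])*9) for v in([.015,0,0],[-.015,0,0])],[np.round((proj("side",h+d.apply(v))-[228,150])*9+[400,0]) for v in([.015,0,0],[-.015,0,0],[0,0,.015],[0,0,-.015])])
E
```

```text
t: 27.6
eef_pos: [0.5422, 0.2253, 0.1454]
screw [(array([233.3, 196.2]), 0.42), (array([249.9, 175.5]), 0.67)]
screw_head [(array([230.2, 189.9]), 0.55), (array([247.6, 162.5]), 0.65)]
66 [array([154., 169.]), array([239., 205.])] [array([596., 100.]), array([568., 158.]), array([582.,  91.]), array([583., 166.])]
87 [array([150., 186.]), array([243., 188.])] [array([579.,  99.]), array([586., 159.]), array([582.,  91.]), array([583., 166.])]
```

View pics/both5.png

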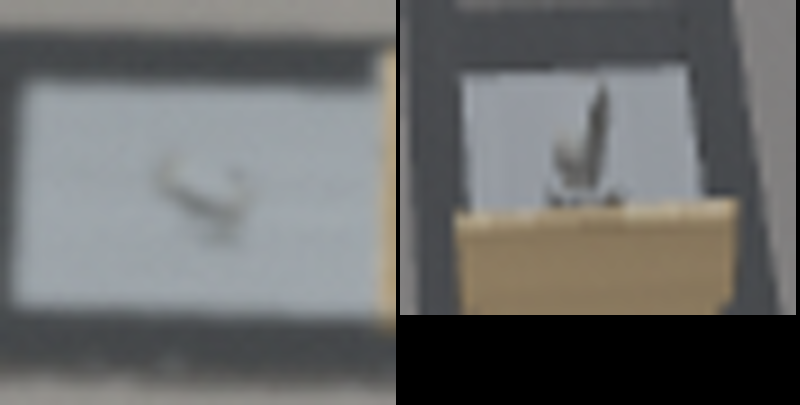

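The top crop shows the disc's dark stripe from (155,175) to (240,220), which is 62–66°. So the screw is really past 90°. I compute its centre against the bed's centre line.

Run:
```python
from h import *
np.set_printoptions(precision=4,suppress=True)
T=lambda p:np.array(p)/9-.44+[208,172]
S=lambda p:(np.array(p)-[400,0])/9-.44+[228,150]
print("top plate edges x@col198",onz("top",T((198,84)),.046),onz("top",T((198,308)),.046))
print("top disc c",onz("top",T((198,197)),.074), "ends",onz("top",T((155,177)),.074),onz("top",T((240,219)),.074))
print("side plate",onz("side",S((464,140)),.046),onz("side",S((697,140)),.046))
print("side disc c",onz("side",S((580,140)),.074),"flange",onz("side",S((585,197)),.050),onz("side",S((550,197)),.050),onz("side",S((622,197)),.050))
print("plate +y end",onz("side",S((575,70)),.046),onz("top",T((22,190)),.046),"board",onz("top",T((376,190)),.046))
for z in(.07,.074,.08): print(z,tri(T((198,197)),S((580,140))))
```

```text
top plate edges x@col198 [0.5857 0.1064 0.046 ] [0.5113 0.1068 0.046 ]
top disc c [0.5425 0.1038 0.074 ] ends [0.5494 0.1175 0.074 ] [0.535  0.0904 0.074 ]
side plate [0.5087 0.1383 0.046 ] [0.5835 0.1288 0.046 ]
side disc c [0.5421 0.0997 0.074 ] flange [0.5436 0.1003 0.05  ] [0.5326 0.1017 0.05  ] [0.5552 0.0989 0.05  ]
plate +y end [0.5486 0.17   0.046 ] [0.5518 0.1643 0.046 ] board [0.5487 0.0485 0.046 ]
0.07 (array([0.5429, 0.1041, 0.0704]), np.float64(0.0005870605997010502))
0.074 (array([0.5429, 0.1041, 0.0704]), np.float64(0.0005870605997010502))
0.08 (array([0.5429, 0.1041, 0.0704]), np.float64(0.0005870605997010502))
```

The screw centre is 3–4 mm to -x of the centre line. So a lug had stopped it near 90°, and my extra turning pivoted it about that lug. I re-grip, bring it back to 87° and onto the centre line (x ≈ 0.547), and let go there.

```bash
python3 -m creep '[{"hand":0.35,"x":-0.15,"y":0.07,"z":0,"ax":0,"ay":0,"az":0},{"hand":0.35,"x":-0.3,"y":0.14,"z":0,"ax":0,"ay":0,"az":0},{"hand":0.35,"x":-0.45,"y":0.2,"z":0,"ax":0,"ay":0,"az":0},{"hand":0.35,"x":-0.55,"y":0.25,"z":0,"ax":0,"ay":0,"az":0},{"hand":0.35,"x":-0.55,"y":0.25,"z":0,"ax":0,"ay":0,"az":0}]' | head -2
python3 -m creep '[{"hand":0.35,"x":0,"y":0,"z":0.05,"ax":0,"ay":0,"az":0},{"hand":0.35,"x":0,"y":0,"z":0.1,"ax":0,"ay":0,"az":0},{"hand":0.35,"x":0,"y":0,"z":0.15,"ax":0,"ay":0,"az":0},{"hand":0.35,"x":0,"y":0,"z":0.15,"ax":0,"ay":0,"az":0},{"hand":0.35,"x":0,"y":0,"z":0.15,"ax":0,"ay":0,"az":0}]' | head -2
python3 -c "
from h import *
go([.5435,.1022,.0586],66)"
```

```text
t: 28.4
eef_pos: [0.5434, 0.0984, 0.147]
t: 28.9
eef_pos: [0.5431, 0.1026, 0.1161]
t 28.9 p [0.5431 0.1026 0.1161] rot [-1.7992e+02  5.0000e-02  6.6020e+01] F [-0.2 -0.6 -0.2] w 0.0301 g 0.0
shift [-0.0007  0.0031  0.2873] turn [-0.0002  0.0001  0.0001]
```

```bash
python3 -m creep '[{"hand":0.35,"x":0,"y":0.003,"z":0.08,"ax":0,"ay":0,"az":0},{"hand":0.35,"x":0,"y":0.003,"z":0.16,"ax":0,"ay":0,"az":0},{"hand":0.35,"x":0,"y":0.003,"z":0.24,"ax":0,"ay":0,"az":0},{"hand":0.35,"x":0,"y":0.003,"z":0.28,"ax":0,"ay":0,"az":0},{"hand":0.35,"x":0,"y":0.003,"z":0.28,"ax":0,"ay":0,"az":0}]'
python3 -m creep '[{"hand":0.2,"x":0,"y":0,"z":0,"ax":0,"ay":0,"az":0},{"hand":0.1,"x":0,"y":0,"z":0,"ax":0,"ay":0,"az":0},{"hand":0,"x":0,"y":0,"z":0,"ax":0,"ay":0,"az":0},{"hand":0,"x":0,"y":0,"z":0,"ax":0,"ay":0,"az":0},{"hand":0,"x":0,"y":0,"z":0,"ax":0,"ay":0,"az":0}]'
```

```text
t: 29.4
eef_pos: [0.5435, 0.1019, 0.06]
ee_rot: [-179.9, 0.1, 66.0]
ft_force: [-0.5, -0.5, -0.3]
gripper_width: 0.0297
grip_force: 0.0
t: 29.9
eef_pos: [0.5441, 0.1021, 0.0617]
ee_rot: [180.0, -0.0, 66.0]
ft_force: [-2.7, 2.9, 5.6]
gripper_width: 0.0088
grip_force: 59.3
```

```bash
python3 -m creep '[{"hand":0,"x":0,"y":0,"z":0.009,"ax":0,"ay":0,"az":0},{"hand":0,"x":0.002,"y":0.004,"z":0.009,"ax":0,"ay":0,"az":-0.02},{"hand":0,"x":0.004,"y":0.008,"z":0.009,"ax":0,"ay":0,"az":-0.04},{"hand":0,"x":0.006,"y":0.013,"z":0.009,"ax":0,"ay":0,"az":-0.058},{"hand":0,"x":0.006,"y":0.013,"z":0.009,"ax":0,"ay":0,"az":-0.058}]'
python3 -c "
from h import *
o=get_obs();print(np.round(o['ft_torque'],2))"
```

```text
t: 30.4
eef_pos: [0.5473, 0.1014, 0.0603]
ee_rot: [179.9, 0.0, 87.0]
ft_force: [-3.0, -1.1, 9.6]
gripper_width: 0.0088
grip_force: 59.7
[-0.03  0.68  0.08]
```

```bash
python3 -m creep '[{"hand":0,"x":0,"y":0,"z":-0.004,"ax":0,"ay":0,"az":0},{"hand":0,"x":0,"y":0,"z":-0.008,"ax":0,"ay":0,"az":0},{"hand":0,"x":0,"y":0,"z":-0.01,"ax":0,"ay":0,"az":0},{"hand":0,"x":0,"y":0,"z":-0.01,"ax":0,"ay":0,"az":0},{"hand":0,"x":0,"y":0,"z":-0.01,"ax":0,"ay":0,"az":0}]'
python3 -c "
from h import *
o=get_obs();print(np.round(o['ft_torque'],2))"
```

```text
t: 30.9
eef_pos: [0.5472, 0.1014, 0.0616]
ee_rot: [180.0, 0.0, 86.9]
ft_force: [-2.0, 0.2, 7.3]
gripper_width: 0.0089
grip_force: 59.3
[-0.1   0.41  0.07]
```

```bash
python3 -m creep '[{"hand":0,"x":0,"y":0,"z":-0.003,"ax":0,"ay":0,"az":0},{"hand":0,"x":0,"y":0,"z":-0.006,"ax":0,"ay":0,"az":0},{"hand":0,"x":0,"y":0,"z":-0.009,"ax":0,"ay":0,"az":0},{"hand":0,"x":0,"y":0,"z":-0.009,"ax":0,"ay":0,"az":0},{"hand":0,"x":0,"y":0,"z":-0.009,"ax":0,"ay":0,"az":0}]'
python3 -c "
from h import *
o=get_obs();print(np.round(o['ft_torque'],2))"
```

```text
t: 31.4
eef_pos: [0.5471, 0.1014, 0.0619]
ee_rot: [-180.0, 0.0, 86.8]
ft_force: [2.9, -1.9, -12.4]
gripper_width: 0.0088
grip_force: 58.2
[-0.33 -0.56 -0.01]
```

A 12 N pull no longer lifts it, so it is locked. I relax, open and withdraw.

```bash
python3 -m creep '[{"hand":0,"x":0,"y":0,"z":0.006,"ax":0,"ay":0,"az":0},{"hand":0,"x":0,"y":0,"z":0.006,"ax":0,"ay":0,"az":0},{"hand":0.12,"x":0,"y":0,"z":0.006,"ax":0,"ay":0,"az":0},{"hand":0.25,"x":0,"y":0,"z":0.006,"ax":0,"ay":0,"az":0},{"hand":0.35,"x":0,"y":0,"z":0.006,"ax":0,"ay":0,"az":0}]'
python3 -m creep '[{"hand":0.35,"x":0,"y":0,"z":-0.08,"ax":0,"ay":0,"az":0},{"hand":0.35,"x":0,"y":0,"z":-0.18,"ax":0,"ay":0,"az":0},{"hand":0.35,"x":0,"y":0,"z":-0.28,"ax":0,"ay":0,"az":0},{"hand":0.35,"x":0,"y":0,"z":-0.4,"ax":0,"ay":0,"az":0},{"hand":0.35,"x":0,"y":0,"z":-0.4,"ax":0,"ay":0,"az":0}]'
python3 -m creep '[{"hand":0.35,"x":0.2,"y":0,"z":-0.05,"ax":0,"ay":0,"az":0},{"hand":0.35,"x":0.4,"y":0,"z":-0.05,"ax":0,"ay":0,"az":0},{"hand":0.35,"x":0.6,"y":0,"z":-0.05,"ax":0,"ay":0,"az":0},{"hand":0.35,"x":0.6,"y":0,"z":-0.05,"ax":0,"ay":0,"az":0},{"hand":0.35,"x":0.6,"y":0,"z":-0.05,"ax":0,"ay":0,"az":0}]' | head -2
python3 - <<'E'
from h import *
a=snapshot('side');t=snapshot('top')
A=cv2.resize(a[150:185,228:272],None,fx=9,fy=9,interpolation=cv2.INTER_CUBIC);T=cv2.resize(t[172:217,208:252],None,fx=9,fy=9,interpolation=cv2.INTER_CUBIC)
H=max(A.shape[0],T.shape[0]);P=[cv2.copyMakeBorder(q,0,H-q.shape[0],0,4,0) for q in(T,A)]
save("both6.png",np.hstack(P))
E
```

```text
t: 31.9
eef_pos: [0.5474, 0.1022, 0.0623]
ee_rot: [179.9, -0.0, 86.8]
ft_force: [-0.2, -0.2, -0.0]
gripper_width: 0.03
grip_force: 0.0
t: 32.4
eef_pos: [0.5497, 0.1024, 0.1453]
ee_rot: [179.6, -0.1, 86.8]
ft_force: [0.8, 0.9, 0.6]
gripper_width: 0.0299
grip_force: 0.0
t: 32.9
eef_pos: [0.5529, 0.2224, 0.1509]
```

View pics/both6.png

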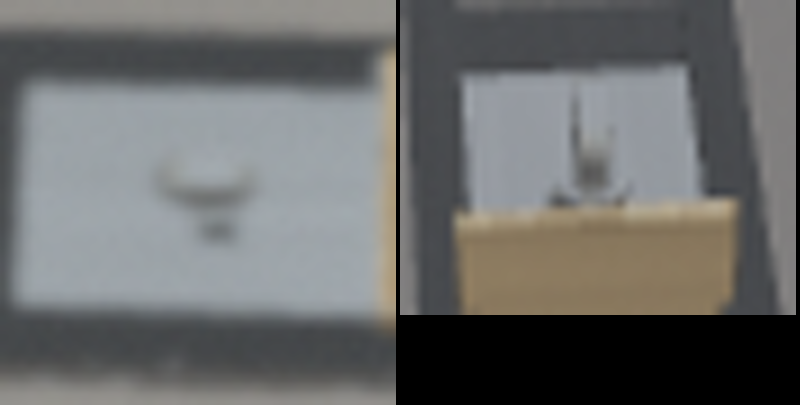

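The top crop shows the disc lying along the bed's length, centred at about (205,187). The side crop shows it edge-on at (592,140), with the flange down on the stop. The quarter turn is done and the gripper is clear, so I hand in.

```bash
python3 -c "
from plant import *
print(close_job())"
```

```text
the job is handed in; nothing more can be done
None
```

I handed the job in at about 33 s with the thumbscrew locked a quarter turn through the stop and bed (a 12 N pull did not lift it) and forces on the jig at about 12 N, but I first turned it about 20° too far against a lug and had to re-grip it and turn it back.

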